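# Set up a sample on the sine bar

### The arm

A 7-joint arm with a two-finger parallel gripper is mounted at the origin on the work surface; the furniture and walls round the work are solid. World frame = base frame: x ahead of the robot, y to its left, z up, the work surface at z = 0. Lengths are in mm, angles in rad, forces in N, time in s.
With the tool pointing down it reaches from about 425 to 975 mm from the base axis. Payload 16.7 kg.
Tool frame: the origin (TCP) lies between the finger pads; the fingertips stand 11 mm ahead of it and the grasp point (between the pads) lies 8 mm behind it; z points along the fingers, y is the line along which they close (so a half turn about z gives the same grasp; the last joint's range is limited). The gripper opens to 85 mm and grips with 20 to 120 N. Pads are 22 mm wide; open, the fingers measure 114 mm over their backs; the gripper's body (76 mm by 85 mm) begins 54 mm behind the grasp point. The pads swing forward as they close: fully open they stand 13 mm farther back than shut.
Start: joints at [-1.304, 0.426, 0.074, 1.606, -0.034, 1.111, -0.067], TCP at [272.648, 617.446, 242.302] pointing down, gripper open.
Joint ranges: [-2.85, 2.85], [-0.5, 2.14], [-1.23, 1.37], [0.21, 2.46], [-1.02, 4.16], [0.16, 2.05], [-2.73, 2.73]. Speed limits (rad/s): [1.89, 1.89, 2.39, 2.39, 3.01, 3.01, 3.01].

### API

Orientations are given as a unit quaternion [x, y, z, w].
In Python, from rig import env gives the robot as it stands. The module is installed in compiled form; this text tells all that it offers.
- The arm moves only by the shell command python3 -m creep 'ROWS' [OPENING]. ROWS is JSON, a list of rows, each a list of 2 entries, a list of its own where there are three numbers: the shift along the tool's x, y, z in m, then the turn about the tool's z in degrees. A call has 1 to 8 rows; each row is the pose to reach, as a shift and turn from the pose commanded when the call began, along the tool's axes at that moment; what a row does not reach only later rows make up. A row lasts 1/10 s, in which the tool goes at most 50 mm and 8.59 degrees, less where a joint would pass 70% of its speed; a pose out of reach is approached as far as the arm can. A call with a gripper value outside its range is refused whole. OPENING is the opening, from -1 (shut) to 1 (fully open), set as the call begins (- or left out, the last holds). The fingers move at their own pace and stop on an object; the grip force is fixed at half the most. Time passes only in rows, so rows that repeat a pose let the fingers close. It gives the time, the measured TCP pose, the force, the opening and the grip force at its end, in the units of the state.
- env.read_state(): the state, without advancing time (a new reading comes with each control period).
- env.snapshot(name): name is "scene" or "side" or "wrist"; returns a dict with "image" (420x560x3 uint8, red, green, blue), "vfov" (degrees; the focal length in pixels is half the picture's height over the tangent of half this angle, whatever the lens; pixels are square), "cx", "cy" (the principal point, pixels), "k1" (the pictures are not rectified: a ray, as slopes to the right and down, at radius r is drawn at 1 + k1 r^2 times it, then the intrinsics apply), "cam_to_world" (4x4, takes a point from camera to world coordinates). Camera axes: x right, y down, z forward; pixel columns grow to the right and rows downward; lengths in mm; the calibration is good to about 2 mm. A picture is of the moment at which its call begins. There is no depth.
- env.close_job(): hands the job in; it is judged then, once.
The state is a dict: "t": time; "joints": joint angles; "qd": joint speeds; "joint_efforts": joint torques, N m; "tcp_pos": TCP position; "orientation": TCP orientation; "force": force on the tool from outside, world axes, zero at the start; "wrist_torque": the same for the moment, N m; "finger_gap": finger opening in mm; "finger_force": force on a finger pad.
Only numpy, scipy, OpenCV 4.12 (cv2) and the standard library are available. Lean on these libraries where they do the work, as an engineer would, in place of code of your own. Each camera call takes 0.05 s, during which the arm holds its last target. There are 200 camera calls.

### The job

On the right-hand half of the granite plate (as the robot sees it), stack the 8 mm gauge block squarely on the 22 mm one; then lay the sine bar along the plate's long side so that it rises to the right, the roller of its plain end on top of the stack, that of its stop end on the plate to the left. Last, lay the steel sample along the top of the bar, centred across it, its lower end close up to the stop, and let everything go; leave the 15 mm block where it lies.

Things in the scene. Friction and masses are not known exactly. Their poses are not given: they have to be found in the camera images.
- plate: dark granite inspection plate, fixed, 150 mm (its x, away from the robot) x 210 mm (its y, to the robot's left) x 30 mm; origin at the centre of its underside, flat top 30 mm above it; turned up to 0.2 rad either way; its right-hand half is y < 0
- sine_bar: loose steel 100 mm sine bar, 0.45 kg, 126 (x) x 28 (y) mm, on two cross rollers of 20 mm diameter with axes at x = -50, +50 mm, z = 0. Origin midway between those axes, 10 mm above its footing. Flat top z = +22 mm; underside between rollers z = -4. Stop plate at the -x end (to the robot at the start) rises to z = +34, inner face x = -58 mm; plain end x = +61. Slope on a 30 mm stack: 0.305 rad
- block_22: square steel gauge block, 24 x 24 mm, 22 mm thick (the thickest), dark centre hole in its top, loose; origin at the centre of its underside, z up, x and y along its sides
- block_15: square steel gauge block, 24 x 24 mm, 15 mm thick, dark centre hole in its top, loose, not used: leave it where it lies; origin at the centre of its underside
- block_8: square steel gauge block, 24 x 24 mm, 8 mm thick (the thinnest), dark centre hole in its top, loose; origin at the centre of its underside, z up, x and y along its sides
- sample: square steel bar, loose, about 0.18 kg, 62 mm long (its y), 20 mm wide (x) and 20 mm high, with a small tag on top; origin at the centre of its underside
Mind the look-alikes: they are no part of the job. Of the things like the sample, leave any that is red; of the rest the smaller one is meant.

How it is judged:
By the outcome, as a careful person would: the job done as asked, in the order asked, and still so for the second after the job is handed in, with the robot touching nothing.
It also fails if it takes over 128 s, if anything falls off the work surface, if the arm or the gripper's body presses on something with over 40 N, if the wrist force passes 120 N, or if a joint passes its speed limit or range.

## Working session

There is one attempt and no reset: what is moved stays moved. The work goes in short steps, Python scripts to look and compute and a shell command to move; the robot and the scene stay as the last step left them, time stands still between calls to the robot, and variables do not carry over. Pictures are saved under pics/ and viewed, at most 14 in all, crops included, and the job is handed in when it is done.

```bash
mkdir -p pics; ls
cat > h.py <<'E'
import numpy as np, cv2
from rig import env
from scipy.spatial.transform import Rotation as R
def snap(n,f=None):
    s=env.snapshot(n)
    if f: cv2.imwrite('pics/'+f,cv2.cvtColor(np.asarray(s['image']),cv2.COLOR_RGB2BGR))
    return s
def K(s):
    f=210/np.tan(np.radians(s['vfov'])/2); return f,s['cx'],s['cy'],s['k1'],np.array(s['cam_to_world'])
def toworld(s,uv,z):
    f,cx,cy,k1,T=K(s); out=[]
    for u,v in np.atleast_2d(uv):
        d=np.array([(u-cx)/f,(v-cy)/f]); p=d.copy()
        for _ in range(30): p=d/(1+k1*(p@p))
        r=T[:3,:3]@np.array([p[0],p[1],1]); o=T[:3,3]
        out.append(o+r*(z-o[2])/r[2])
    return np.array(out)
def topix(s,X):
    f,cx,cy,k1,T=K(s); X=np.atleast_2d(X)
    c=(X-T[:3,3])@T[:3,:3]; p=c[:,:2]/c[:,2:]
    p=p*(1+k1*(p**2).sum(1,keepdims=True)); return p*f+[cx,cy]
E
python3 - <<'E'
from h import *
np.set_printoptions(precision=4,suppress=True)
for k,v in env.read_state().items(): print(k,np.round(v,4))
ims=[]
for n in ("scene","side","wrist"):
    s=snap(n,n+'0.png'); print(n,s['vfov'],s['cx'],s['cy'],s['k1'],np.array(s['cam_to_world']).round(3).tolist())
E
```

```text
pics
t 0.0
joints [-1.3045  0.4268  0.0738  1.6066 -0.0341  1.1108 -0.0671]
qd [ 0.0002  0.0007  0.0012  0.     -0.0016 -0.0017  0.    ]
joint_efforts [  0.0015 -94.9847   3.7611 -46.3472   0.0192   0.0108  -0.    ]
tcp_pos [272.5022 617.1072 241.5911]
orientation [ 0.2064  0.9785 -0.0007 -0.0001]
force [ 0.5547 -0.5086 -0.4382]
wrist_torque [ 0.0063 -0.0536  0.0174]
finger_force 0.0
finger_gap 85.4552
scene 52.25161152311873 278.5797091667862 206.52283738776933 -0.08171775744062468 [[-0.752, -0.444, 0.488, -7.363], [-0.659, 0.481, -0.578, 654.683], [0.022, -0.756, -0.654, 598.382], [0.0, 0.0, 0.0, 1.0]]
side 46.97560265250428 270.71512966908625 208.5529454136358 -0.16590803592216288 [[-0.89, -0.275, 0.363, 11.646], [-0.455, 0.564, -0.689, 865.401], [-0.015, -0.779, -0.627, 717.167], [0.0, 0.0, 0.0, 1.0]]
wrist 63.88168184767944 274.39599019239176 214.539409649204 -0.02614739912567428 [[0.404, 0.867, 0.291, 197.134], [0.915, -0.383, -0.13, 649.463], [-0.002, 0.319, -0.948, 373.059], [0.0, 0.0, 0.0, 1.0]]
```

View pics/scene0.png

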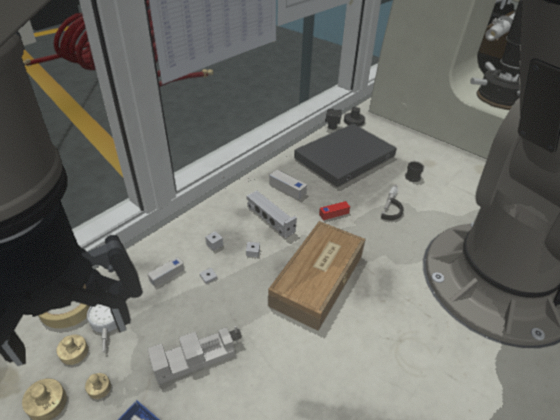

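View pics/side0.png

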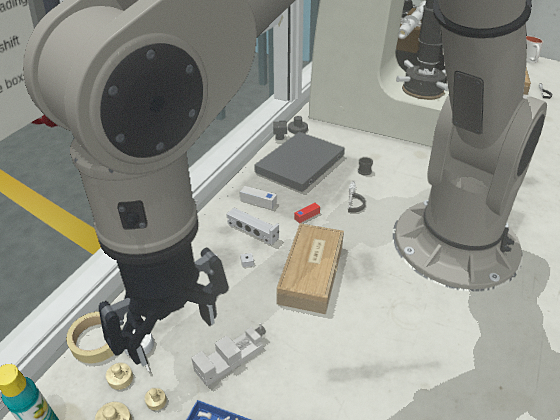

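The scene shows the plate at (345,153), the sine bar at (272,213), blocks at (215,241), (253,249) and (208,275). Sample candidates are grey at (167,271), grey at (288,183) and red at (335,210). The wooden box is at (318,272).

Run:
```python
from h import *
np.set_printoptions(precision=1,suppress=True)
s=snap('scene')
def p(n,uv,z): print(n,toworld(s,uv,z)[:,:2].tolist())
p('plate corners',[(295,153),(340,181),(396,151),(352,125)],30)
p('sinebar',[(247,196),(258,192),(296,222),(293,232)],32)
p('b A',[(215,237)],22);p('b B',[(253,245)],15);p('b C',[(208,274)],8)
p('sampA ends top',[(151,271),(184,263)],20);p('sampB ends',[(271,177),(305,190)],20);p('red',[(320,210),(350,206)],20)
p('box',[(325,225),(365,236),(320,311),(270,292)],40)
p('window sill',[(176,190),(360,95),(60,260)],0)
im=cv2.imread('pics/scene0.png')[110:320,130:410]
cv2.imwrite('pics/crop1.png',cv2.resize(im,None,fx=2.85,fy=2.85,interpolation=cv2.INTER_CUBIC))
```

```text
plate corners [[516.5420061827374, -21.30068552920784], [374.1171721481421, -4.269016822556978], [342.81347845290605, -198.06606745314332], [491.3284465294939, -227.548227156645]]
sinebar [[485.60370663843054, 172.95977846714385], [477.9145027671414, 147.81759865757084], [360.0402172387597, 165.1832667875388], [346.5137524467135, 190.54629996025744]]
b A [[453.1611677413785, 293.09076762601126]]
b B [[390.2997530305517, 254.70669128623456]]
b C [[404.460259035747, 355.9400529155596]]
sampA ends top [[474.89168626924123, 425.57253148654655], [446.80301129027157, 374.02926610573553]]
sampB ends [[503.58416178294823, 78.28648138545861], [418.2588233551828, 62.86262228096348]]
red [[354.46735826565475, 93.38793795972424], [315.8400208922623, 40.592969380143245]]
box [[308.6420827930291, 141.06178463469837], [235.3308658964453, 114.44635497988168], [196.62251644090034, 304.8031240730448], [279.6340773354949, 329.71312888021913]]
window sill [[644.5063514316581, 238.1325043905279], [603.5864799719561, -448.58356300917217], [639.757395396044, 519.379924233023]]
```

View pics/crop1.png

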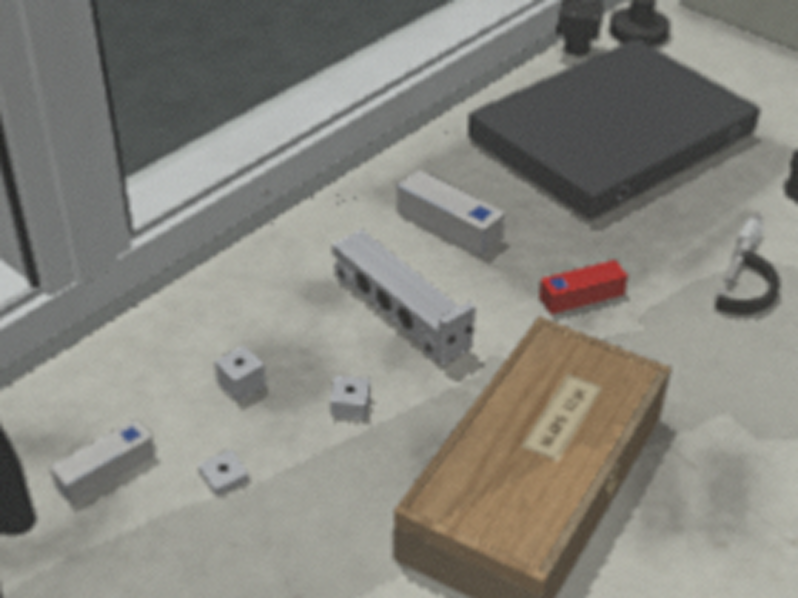

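Sample candidates: grey at (167,271), about 60 mm long; grey at (288,183), about 87 mm long; red at (335,210), which is excluded. The crop shows the smaller grey bar at scene pixel (167,271), so that is the sample. The blocks by height are (215,241)=22, (253,249)=15 and (208,275)=8.

Next I write the move calculator and go over the blocks with the wrist camera.

```bash
cat >> h.py <<'E'
def go(x,y,z,yaw=None):
    """print shift (m) and turn (deg) to TCP x,y,z (mm) with tool-y heading yaw (deg, mod 180)"""
    st=env.read_state(); M=R.from_quat(st['orientation']).as_matrix()
    d=M.T@(np.array([x,y,z])-st['tcp_pos'])/1000
    cur=np.degrees(np.arctan2(M[1,1],M[0,1]))
    t=0 if yaw is None else -((yaw-cur+90)%180-90)
    print('pos',np.round(st['tcp_pos'],1),'yaw %.2f'%cur,'| shift',np.round(d,4),'turn %.2f'%t,'j7 %.2f'%st['joints'][6],'t %.1f'%st['t'])
E
python3 -c "
from h import *
go(415,310,240,36)"
```

```text
pos [272.6 617.3 241.9] yaw 66.18 | shift [-0.2544 -0.2235  0.0021] turn 30.18 j7 -0.07 t 0.2
```

```bash
python3 -m creep '[[[-0.036,-0.032,0],4],[[-0.073,-0.064,0],8],[[-0.11,-0.096,0],13],[[-0.145,-0.128,0],17],[[-0.182,-0.16,0],22],[[-0.218,-0.192,0],26],[[-0.254,-0.224,0],30],[[-0.254,-0.224,0],30]]' 1; python3 -m creep '[[[0,0,0],0],[[0,0,0],0]]'
python3 - <<'E'
from h import *
s=snap('wrist','w1.png'); go(415,310,240,36)
E
```

```text
t: 1.0
tcp_pos: [417.2, 303.9, 242.6]
orientation: [0.457, 0.889, -0.0, 0.0]
force: [-0.3, 0.5, -0.6]
finger_gap: 85.4
finger_force: 0.0
t: 1.2
tcp_pos: [414.2, 310.7, 242.3]
orientation: [0.452, 0.892, 0.0, -0.0]
force: [-0.7, 0.2, 0.7]
finger_gap: 85.7
finger_force: 0.0
pos [414.  310.9 242.2] yaw 36.28 | shift [-0.0013  0.0003  0.0022] turn 0.28 j7 -0.08 t 1.2
```

View pics/w1.png

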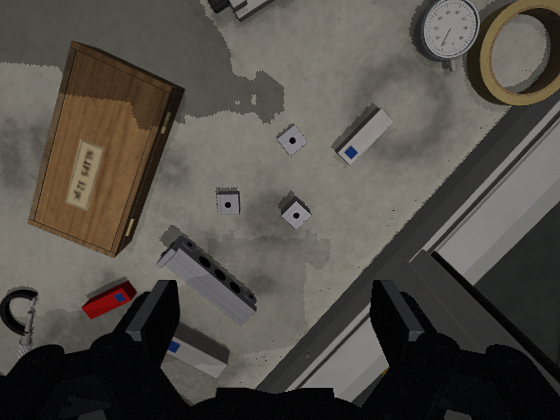

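The wrist view shows block 22 at (295,213), block 15 at (228,204), block 8 at (292,140), the sample with its tag at (365,136), and the bar at (208,280).

```bash
cat >> h.py <<'E'
def face(s,u,v,r,z,dbg=None,lo=None):
    """bright top face near (u,v): minAreaRect of its world outline at height z"""
    g=cv2.cvtColor(np.asarray(s['image']),cv2.COLOR_RGB2GRAY)
    k=6; u0,v0=int(u-r),int(v-r); c=cv2.resize(g[v0:v0+2*r,u0:u0+2*r],None,fx=k,fy=k,interpolation=cv2.INTER_CUBIC)
    t=lo or cv2.threshold(c,0,255,cv2.THRESH_OTSU)[0]; b=(c>t).astype(np.uint8)
    cs,_=cv2.findContours(b,cv2.RETR_EXTERNAL,cv2.CHAIN_APPROX_NONE)
    cs=max(cs,key=lambda q:cv2.contourArea(q) if cv2.pointPolygonTest(q,(float((u-u0)*k),float((v-v0)*k)),True)>-20 else 0)
    if dbg:
        o=cv2.cvtColor(c,cv2.COLOR_GRAY2BGR); cv2.drawContours(o,[cs],-1,(0,0,255),1); cv2.imwrite('pics/'+dbg,o)
    px=(cs[:,0,:]+0.5)/k-0.5+[u0,v0]
    w=toworld(s,px,z)[:,:2].astype(np.float32); rc=cv2.minAreaRect(w)
    M=cv2.moments(w.reshape(-1,1,2)); cen=(M['m10']/M['m00'],M['m01']/M['m00'])
    return np.round(rc[0],1),np.round(rc[1],1),round(rc[2],1),np.round(cen,1),t
E
python3 - <<'E'
from h import *
s=snap('wrist')
for n,u,v,r,z in [('b22',295,211,24,22),('b15',228,204,20,15),('b8',292,139,22,8),('samp',363,138,36,20),('bar',208,280,62,32)]:
    print(n,*face(s,u,v,r,z,'d_%s.png'%n))
ims=[cv2.resize(cv2.imread('pics/d_%s.png'%n),(260,260)) for n in('b22','b15','b8','samp','bar')]
cv2.imwrite('pics/d.png',np.vstack([np.hstack(ims[:3]),np.hstack(ims[3:]+[ims[0]*0])]))
E
```

```text
b22 [450.6 297.2] [51.5 57.3] 38.7 [456.2 302.9] 96.0
b15 [386.4 257.6] [45.2 47.4] 34.8 [386.8 257.7] 85.0
b8 [402.2 356.3] [47.7 46. ] 36.3 [402.2 356. ] 92.0
samp [460.6 401.3] [80. 73.] 36.5 [459.9 400.3] 87.0
bar [419.7 169.5] [144.4 161.8] 36.0 [424.2 181.6] 63.0
```

View pics/d.png

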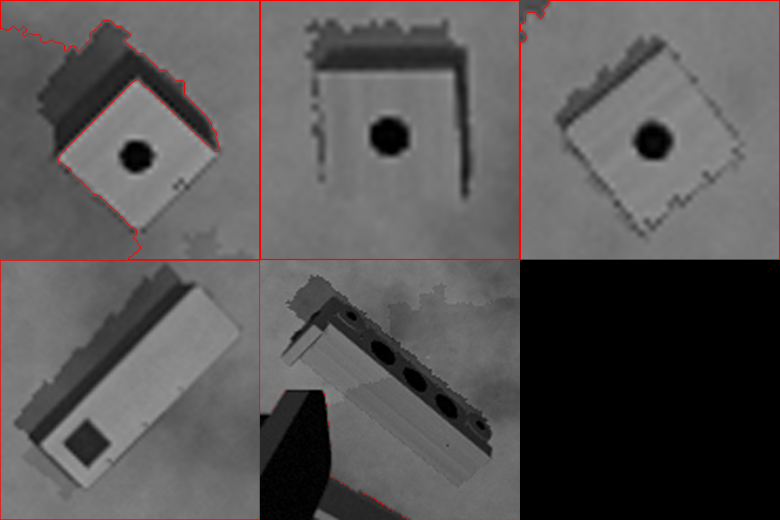

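Otsu puts the threshold too low: the tops are only slightly brighter than the table. The crops do show clean faces, so I scan thresholds for the right face size.

```bash
cat >> h.py <<'E'
def best(s,u,v,r,z,a,b):
    """threshold giving face nearest a x b mm"""
    o=[]
    for t in range(70,220,2):
        try:
            f=face(s,u,v,r,z,lo=t); o.append((abs(max(f[1])-max(a,b))+abs(min(f[1])-min(a,b)),f))
        except Exception: pass
    o.sort(key=lambda q:q[0]); return [q[1] for q in o[:2]]
E
python3 - <<'E'
from h import *
s=snap('wrist')
for n,u,v,r,z,a,b in [('b22',300,218,24,22,24,24),('b15',228,210,20,15,24,24),('b8',300,143,22,8,24,24),('samp',369,133,36,20,62,20),('bar',208,284,62,32,119,28)]:
    for f in best(s,u,v,r,z,a,b): print(n,*f)
E
```

```text
b22 [454.5 293.7] [23.2 23.5] 82.7 [454.3 293.9] 116
b22 [454.4 293.8] [23.1 23.3] 82.3 [454.3 293.9] 118
b15 [391.7 251.4] [22.9 37.2] 37.0 [390.3 255. ] 118
b15 [386.7 249. ] [34.9 46. ] 32.7 [385.  250.4] 116
b8 [403.6 355.4] [23.2 23.2] 74.9 [403.4 355.3] 126
b8 [403.5 355.4] [23.1 22.9] 75.1 [404.8 355.4] 128
samp [461.2 403.2] [60.8 19.1] 83.4 [461.1 403.2] 120
samp [461.2 403.2] [60.6 18.9] 83.4 [461.1 403.2] 122
bar [392.6 149. ] [0.6 2.4] 30.8 [392.6 148.9] 132
bar [421.6 174.6] [1.1 1.6] 32.7 [421.6 174.6] 102
```

```bash
python3 -c "
from h import *
go(454.4,293.8,60,82.5)"
```

```text
pos [414.  310.9 242.1] yaw 36.29 | shift [-0.0376  0.0225  0.1821] turn -46.21 j7 -0.08 t 1.4
```

```bash
python3 -m creep '[[[-0.006,0.004,0.03],-8],[[-0.013,0.008,0.06],-16],[[-0.02,0.012,0.09],-24],[[-0.027,0.016,0.12],-32],[[-0.034,0.02,0.15],-40],[[-0.0376,0.0225,0.182],-46.2],[[-0.0376,0.0225,0.182],-46.2],[[-0.0376,0.0225,0.182],-46.2]]' 0.2;  python3 -c "
from h import *
go(454.4,293.8,14,82.5)"
```

```text
t: 2.15
tcp_pos: [454.5, 293.0, 60.4]
orientation: [0.068, 0.998, -0.0, -0.001]
force: [-0.2, -0.4, -0.5]
finger_gap: 51.4
finger_force: 0.0
pos [454.5 293.   60.4] yaw 82.19 | shift [0.0002 0.0008 0.0464] turn -0.31 j7 0.83 t 2.1
```

```bash
python3 -m creep '[[[0,0,0.015],0],[[0,0,0.03],0],[[0,0,0.042],0],[[0,0,0.046],0],[[0,0,0.046],0],[[0,0,0.046],0]]';  python3 -m creep '[[[0,0,0],0],[[0,0,0],0],[[0,0,0],0],[[0,0,0],0],[[0,0,0],0]]' -1; python3 -c "
from h import *
go(454.4,293.8,14,82.5)
s=snap('wrist','w2.png')"
```

```text
t: 2.75
tcp_pos: [455.1, 293.2, 15.0]
orientation: [0.067, 0.998, 0.0, 0.0]
force: [-0.7, -0.2, 0.0]
finger_gap: 51.0
finger_force: 0.0
t: 3.25
tcp_pos: [455.2, 293.0, 15.0]
orientation: [0.067, 0.998, 0.0, 0.0]
force: [-1.8, -1.2, 9.9]
finger_gap: 22.9
finger_force: 58.8
pos [455.2 293.   15. ] yaw 82.36 | shift [0.0008 0.0007 0.001 ] turn -0.14 j7 0.84 t 3.2
```

```bash
python3 -m creep '[[[0,0,0],0],[[0,0,0],0],[[0,0,0],0],[[0,0,0],8],[[0,0,0],16],[[0,0,0],24],[[0,0,0],32],[[0,0,0],40]]' 0.2;  python3 -m creep '[[[0,0,0],8],[[0,0,0],16],[[0,0,0],24],[[0,0,0],32],[[0,0,0],40],[[0,0,0],50],[[0,0,0],50],[[0,0,0],50]]' && python3 -m creep '[[[0,0,0],0],[[0,0,0],0],[[0,0,0],0],[[0,0,0],0],[[0,0,0],0]]' -1;  python3 -c "
from h import *
go(454.4,293.8,14,-7.5)"
```

```text
t: 4.1
tcp_pos: [454.9, 292.9, 14.3]
orientation: [0.406, 0.914, -0.0, -0.0]
force: [-0.0, -0.4, -0.5]
finger_gap: 51.3
finger_force: 0.0
t: 4.9
tcp_pos: [454.7, 292.9, 14.2]
orientation: [0.751, 0.66, -0.0, 0.0]
force: [0.6, 0.3, -0.3]
finger_gap: 51.2
finger_force: 0.0
t: 5.4
tcp_pos: [454.9, 292.8, 14.6]
orientation: [0.752, 0.659, 0.0, -0.0]
force: [-3.0, -0.9, 5.6]
finger_gap: 22.7
finger_force: 59.1
pos [454.9 292.8  14.6] yaw -7.55 | shift [ 0.0009 -0.0006  0.0006] turn -0.05 j7 -0.34 t 5.4
```

```bash
python3 -m creep '[[[0,0,-0.02],0],[[0,0,-0.06],0],[[0,0,-0.1],0],[[0,0,-0.14],0],[[0,0,-0.18],0],[[0,0,-0.19],0]]' && python3 -c "
from h import *
go(455,-50,205,-8)"
```

```text
t: 6.0
tcp_pos: [456.4, 293.3, 208.1]
orientation: [0.752, 0.659, 0.003, -0.0]
force: [0.2, -0.3, -1.3]
finger_gap: 22.9
finger_force: 59.1
pos [456.4 293.3 208.1] yaw -7.58 | shift [-0.3405  0.0439  0.0017] turn 0.42 j7 -0.56 t 6.0
```

```bash
python3 -m creep '[[[-0.03,0.004,0],0],[[-0.075,0.01,0],0],[[-0.12,0.016,0],0],[[-0.165,0.022,0],0],[[-0.21,0.028,0],0],[[-0.26,0.034,0],0],[[-0.31,0.04,0],0],[[-0.34,0.044,0],0]]' && python3 -m creep '[[[0,0,0],0],[[0,0,0],0],[[0,0,0],0]]' && python3 -c "
from h import *
s=snap('wrist','w3.png')
go(455,-50,205,-8)"
```

```text
t: 6.8
tcp_pos: [452.4, -53.3, 204.1]
orientation: [0.753, 0.658, 0.0, -0.0]
force: [0.3, 0.4, -1.3]
finger_gap: 22.6
finger_force: 59.1
t: 7.1
tcp_pos: [453.2, -49.2, 204.0]
orientation: [0.752, 0.659, -0.0, -0.0]
force: [0.1, 0.5, -1.4]
finger_gap: 22.8
finger_force: 59.1
pos [453.3 -49.  204.1] yaw -7.52 | shift [-0.0008  0.0018 -0.0009] turn 0.48 j7 0.02 t 7.2
```

View pics/w3.png

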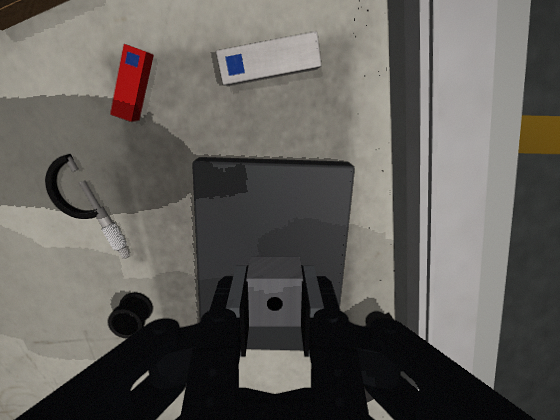

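The wrist view shows the held block at (275,290). The plate's left end edge runs near row 160 (columns 193-353), its near edge near column 195 and its far edge near column 350.

Run:
```python
from h import *
s=snap('wrist'); g=cv2.GaussianBlur(cv2.cvtColor(np.asarray(s['image']),cv2.COLOR_RGB2GRAY),(3,3),0).astype(float)
def line(name,pts):
    w=toworld(s,pts,30)[:,:2]; vx,vy,x,y=cv2.fitLine(w.astype(np.float32),cv2.DIST_HUBER,0,0.01,0.01).ravel()
    a=np.degrees(np.arctan2(vy,vx))%180; r=np.abs((w-[x,y])@[-vy,vx]); print(name,'ang %.2f'%a,'pt',x,y,'res',r.mean().round(2)); return np.array([x,y]),np.array([vx,vy])
L=line('near',[(180+np.argmin(np.gradient(g[v,180:212])),v) for v in range(185,262,4)])
Rr=line('far',[(338+np.argmax(np.gradient(g[v,338:368])),v) for v in range(185,262,4)])
F=line('left',[(u,150+np.argmin(np.gradient(g[150:172,u]))) for u in range(205,345,6)])
for v in (200,):print(g[v,186:204].astype(int),g[v,344:362].astype(int)); 
print(g[150:172,300].astype(int),g[150:172,220].astype(int))
def X(a,b):
    t=np.linalg.solve(np.c_[a[1],-b[1]],b[0]-a[0]); return a[0]+t[0]*a[1]
A,B=X(L,F),X(Rr,F); print(A,B,np.linalg.norm(A-B))
```

```text
near ang 78.69 pt 371.51093 -64.32466 res 1.02
far ang 80.50 pt 518.48456 -96.39164 res 0.25
left ang 170.78 pt 456.60748 -17.48331 res 0.4
[117 116 116 114 101  83  76  65  42  37  49  54  55  55  55  55  54  54] [ 69  69  69  69  67  63  65  92 126 139 139 141 142 142 145 149 151 153]
[124 124 123 121 119 118 120 110  89  67  42  23  18  20  30  43  54  62
  67  67  66  66] [119 120 121 116 104  91  80  60  34  20  19  25  38  47  52  57  58  57
  50  40  35  34]
[383.26303    -5.5754814] [529.7005   -29.350319] 148.35489
```

```bash
python3 -c "
from h import *
go(435,-180,80,-9.4)"
```

```text
pos [453.4 -49.  204.1] yaw -7.51 | shift [-0.1323 -0.001   0.1241] turn 1.89 j7 0.02 t 7.2
```

```bash
python3 -m creep '[[[-0.025,0,0],0.5],[[-0.06,0,0.01],1],[[-0.095,-0.001,0.04],1.5],[[-0.12,-0.001,0.08],1.9],[[-0.132,-0.001,0.11],1.9],[[-0.132,-0.001,0.124],1.9],[[-0.132,-0.001,0.124],1.9],[[-0.132,-0.001,0.124],1.9]]' && python3 -c "
from h import *
go(435,-180,46,-9.4)"
```

```text
t: 8.0
tcp_pos: [435.1, -180.3, 80.6]
orientation: [0.763, 0.646, -0.0, -0.0]
force: [0.2, -0.3, 0.2]
finger_gap: 22.9
finger_force: 59.1
pos [ 435.1 -180.3   80.6] yaw -9.47 | shift [ 0.0003 -0.0001  0.0346] turn -0.07 j7 0.60 t 8.0
```

```bash
python3 -m creep '[[[0,0,0.012],0],[[0,0,0.024],0],[[0,0,0.032],0],[[0,0,0.0345],0],[[0,0,0.0355],0],[[0,0,0.0365],0],[[0,0,0.0365],0]]'
```

```text
t: 8.7
tcp_pos: [434.6, -180.7, 44.5]
orientation: [0.764, 0.646, 0.0, -0.0]
force: [-7.2, 4.2, 22.4]
finger_gap: 22.7
finger_force: 62.1
```

```bash
python3 -m creep '[[[0,0,-0.0005],0],[[0,0,-0.001],0],[[0,0,-0.001],0]]' && python3 -m creep '[[[0,0,0],0],[[0,0,0],0],[[0,0,0],0],[[0,0,0],0]]' 0.2 && python3 -c "
from h import *
go(435,-180,46,-9.4)"; python3 -m creep '[[[0,0,-0.02],0],[[0,0,-0.06],0],[[0,0,-0.1],0],[[0,0,-0.14],0],[[0,0,-0.16],0],[[0,0,-0.16],0]]'
python3 - <<'E'
from h import *
s=snap('wrist','w4.png'); print(topix(s,[[434.6,-180.6,52]]))
go(404,355.4,200,-15)
E
```

```text
t: 9.0
tcp_pos: [435.0, -180.7, 45.0]
orientation: [0.763, 0.646, 0.0, 0.0]
force: [0.2, -0.1, -1.4]
finger_gap: 22.5
finger_force: 59.3
t: 9.4
tcp_pos: [434.8, -180.7, 44.8]
orientation: [0.763, 0.646, -0.0, 0.0]
force: [0.1, 0.6, 0.4]
finger_gap: 51.2
finger_force: 0.0
pos [ 434.8 -180.7   44.8] yaw -9.53 | shift [ 0.0007  0.     -0.0012] turn -0.13 j7 0.67 t 9.4
t: 10.0
tcp_pos: [436.1, -180.8, 207.0]
orientation: [0.763, 0.646, 0.002, 0.001]
force: [-0.2, 0.5, -0.5]
finger_gap: 51.4
finger_force: 0.0
[[272.36182101 198.17773056]]
pos [ 435.6 -180.3  205.6] yaw -9.47 | shift [ 0.5232 -0.1193  0.0061] turn 5.53 j7 0.35 t 10.1
```

View pics/w4.png

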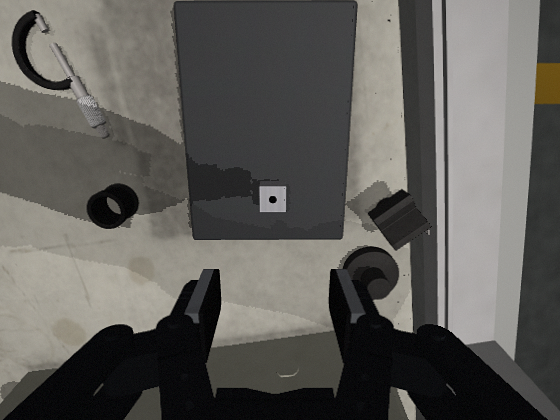

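The block sits at (272,199), matching the predicted (272,198). The plate's corners are near (194,239), (344,239), (357,2) and (175,2).

Run:
```python
from h import *
s=snap('wrist'); g=cv2.GaussianBlur(cv2.cvtColor(np.asarray(s['image']),cv2.COLOR_RGB2GRAY),(3,3),0).astype(float)
print(toworld(s,[(194,239),(344,239),(357,2),(175,2)],30)[:,:2].round(1).tolist())
w=toworld(s,[(334+np.argmax(np.gradient(g[v,334:372])),v) for v in range(15,150,5)],30)[:,:2]
print('far edge',np.degrees(np.arctan(np.polyfit(w[:,1],w[:,0],1)[0])))
w=toworld(s,[(u,228+np.argmax(np.gradient(g[228:250,u]))) for u in range(200,330,5)],30)[:,:2]
print('right edge',np.degrees(np.arctan(np.polyfit(w[:,0],w[:,1],1)[0])))
for f in best(s,278,204,22,52,24,24):print(*f)
go(404,300,200,-15)
```

```text
[[349.4, -214.3], [495.5, -238.7], [526.8, -35.8], [382.9, -11.7]]
far edge 9.380520377339147
right edge -9.495326240545747
[ 434.6 -181.3] [24.1 24. ] 80.5 [ 434.5 -181.2] 82
[ 434.6 -181.3] [24.1 24. ] 80.5 [ 434.5 -181.1] 84
pos [ 435.  -180.2  204.7] yaw -9.47 | shift [ 0.4685 -0.1096  0.0051] turn 5.53 j7 0.35 t 10.1
```

```bash
python3 -m creep '[[[0.03,-0.007,0],-8],[[0.075,-0.018,0],-16],[[0.12,-0.028,0],-24],[[0.165,-0.039,0],-32],[[0.21,-0.05,0],-40],[[0.255,-0.06,0],-48],[[0.3,-0.07,0],-56],[[0.34,-0.08,0],-64]]' && python3 -c "
from h import *
go(403.6,355.4,60,75)"
```

```text
t: 10.9
tcp_pos: [411.1, 169.8, 203.7]
orientation: [0.302, 0.953, -0.001, -0.001]
force: [1.3, 0.1, 0.4]
finger_gap: 51.0
finger_force: 0.0
pos [411.1 169.8 203.7] yaw 54.84 | shift [0.1129 0.1476 0.1436] turn -20.16 j7 0.51 t 10.9
```

```bash
python3 -m creep '[[[0,0,0],0],[[0,0,0],0],[[0,0,0],0]]' && python3 -c "
from h import *
go(403.6,355.4,60,75)"
```

```text
t: 11.2
tcp_pos: [412.0, 166.7, 204.1]
orientation: [0.306, 0.952, -0.001, -0.0]
force: [0.2, -0.3, 0.5]
finger_gap: 51.2
finger_force: 0.0
pos [412.  166.7 204.1] yaw 54.35 | shift [0.1167 0.1487 0.1438] turn -20.65 j7 0.51 t 11.2
```

```bash
python3 -m creep '[[[0.02,0.025,0],-5],[[0.045,0.057,0.01],-10],[[0.07,0.09,0.05],-15],[[0.095,0.12,0.095],-20.6],[[0.1167,0.1487,0.13],-20.6],[[0.1167,0.1487,0.1438],-20.6],[[0.1167,0.1487,0.1438],-20.6],[[0.1167,0.1487,0.1438],-20.6]]'
python3 - <<'E'
from h import *
go(403.6,355.4,13,75)
s=snap('wrist','w5.png'); u,v=topix(s,[[403.6,355.4,8]])[0]; print(u,v)
for f in best(s,u+6,v+6,30,8,24,24):print(*f)
E
```

```text
t: 12.0
tcp_pos: [404.3, 354.8, 61.1]
orientation: [0.131, 0.991, -0.001, -0.0]
force: [1.2, 0.2, -0.1]
finger_gap: 51.2
finger_force: 0.0
pos [404.3 354.8  61.1] yaw 74.94 | shift [0.0008 0.0005 0.0481] turn -0.06 j7 0.78 t 12.0
277.1746466234677 245.37109759932213
[403.4 355.3] [23.2 23. ] 75.0 [403.3 355.3] 106
[403.4 355.3] [23.1 22.9] 75.0 [403.3 355.3] 108
```

```bash
python3 -m creep '[[[0,0,0.015],0],[[0,0,0.03],0],[[0,0,0.042],0],[[0.0008,0.0005,0.047],0],[[0.0008,0.0005,0.047],0],[[0.0008,0.0005,0.047],0]]';  python3 -m creep '[[[0,0,0],0],[[0,0,0],0],[[0,0,0],0],[[0,0,0],0],[[0,0,0],0]]' -1; python3 -m creep '[[[0,0,0],0],[[0,0,0],0],[[0,0,0],0],[[0,0,0],8],[[0,0,0],16],[[0,0,0],24],[[0,0,0],32],[[0,0,0],40]]' 0.2;  python3 -m creep '[[[0,0,0],8],[[0,0,0],16],[[0,0,0],24],[[0,0,0],32],[[0,0,0],40],[[0,0,0],50],[[0,0,0],50],[[0,0,0],50]]' && python3 -m creep '[[[0,0,0],0],[[0,0,0],0],[[0,0,0],0],[[0,0,0],0],[[0,0,0],0]]' -1;  python3 -c "
from h import *
go(403.6,355.4,13,-15)"
```

```text
t: 12.65
tcp_pos: [403.2, 357.3, 14.1]
orientation: [0.13, 0.992, -0.0, 0.0]
force: [-0.3, 0.2, -0.2]
finger_gap: 51.2
finger_force: 0.0
t: 13.15
tcp_pos: [403.2, 357.6, 14.7]
orientation: [0.13, 0.992, 0.0, 0.0]
force: [-1.7, -1.3, 9.9]
finger_gap: 21.3
finger_force: 58.4
t: 13.95
tcp_pos: [403.0, 357.5, 14.0]
orientation: [0.464, 0.886, 0.0, -0.0]
force: [-0.3, -0.4, -0.7]
finger_gap: 51.0
finger_force: 0.0
t: 14.75
tcp_pos: [402.9, 357.4, 13.9]
orientation: [0.792, 0.611, -0.0, 0.0]
force: [-0.6, 0.3, 1.1]
finger_gap: 50.9
finger_force: 0.0
t: 15.25
tcp_pos: [403.1, 357.4, 14.4]
orientation: [0.793, 0.61, 0.0, -0.0]
force: [-2.4, -1.4, 8.2]
finger_gap: 21.7
finger_force: 58.5
pos [403.1 357.4  14.4] yaw -14.85 | shift [-0.0018  0.001   0.0014] turn 0.15 j7 -0.36 t 15.2
```

```bash
python3 -m creep '[[[0,0,-0.02],0],[[0,0,-0.06],0],[[0,0,-0.1],0],[[0,0,-0.14],0],[[0,0,-0.15],0],[[0,0,-0.15],0],[[0,0,-0.15],0]]' && python3 -c "
from h import *
go(434.8,-180.7,160,-9.5)"
```

```text
t: 15.95
tcp_pos: [402.5, 357.4, 163.2]
orientation: [0.793, 0.61, -0.0, -0.0]
force: [-0.3, 0.0, -0.9]
finger_gap: 21.8
finger_force: 59.2
pos [402.5 357.4 163.2] yaw -14.86 | shift [-0.5118  0.1693  0.0033] turn -5.36 j7 -0.56 t 15.9
```

```bash
python3 -m creep '[[[-0.03,0.02,0],0],[[-0.07,0.045,0],0],[[-0.11,0.07,0],0],[[-0.155,0.09,0],-1],[[-0.2,0.11,0],-2],[[-0.245,0.13,0],-3],[[-0.29,0.14,0],-4],[[-0.335,0.15,0],-5]]' && python3 -m creep '[[[-0.04,0.005,0],0],[[-0.08,0.01,0],0],[[-0.12,0.015,0],0],[[-0.15,0.015,0],0],[[-0.15,0.015,0],0],[[-0.15,0.015,0],0]]' && python3 -c "
from h import *
go(434.8,-180.7,80,-9.5)"
```

```text
t: 16.75
tcp_pos: [460.7, -7.0, 163.0]
orientation: [0.765, 0.644, -0.001, -0.0]
force: [2.3, 0.3, 0.0]
finger_gap: 21.2
finger_force: 59.2
t: 17.35
tcp_pos: [449.7, -155.8, 163.0]
orientation: [0.766, 0.643, -0.001, -0.0]
force: [1.3, -0.2, 0.4]
finger_gap: 21.7
finger_force: 59.2
pos [ 449.7 -155.8  163. ] yaw -10.03 | shift [-0.027  -0.0102  0.0831] turn -0.53 j7 0.45 t 17.4
```

```bash
python3 -m creep '[[[-0.015,-0.005,0.01],-0.3],[[-0.027,-0.01,0.04],-0.5],[[-0.027,-0.01,0.07],-0.5],[[-0.027,-0.01,0.083],-0.5],[[-0.027,-0.01,0.083],-0.5],[[-0.027,-0.01,0.083],-0.5],[[-0.027,-0.01,0.083],-0.5],[[-0.027,-0.01,0.083],-0.5]]' && python3 -c "
from h import *
go(434.8,-180.7,80,-9.5)"
```

```text
t: 18.15
tcp_pos: [436.6, -179.8, 81.7]
orientation: [0.763, 0.647, 0.0, 0.0]
force: [-0.6, 0.0, 0.1]
finger_gap: 21.0
finger_force: 59.2
pos [ 436.6 -179.8   81.7] yaw -9.38 | shift [-0.0012 -0.0016  0.0017] turn 0.12 j7 0.67 t 18.1
```

```bash
python3 -m creep '[[[-0.0012,-0.0016,0.003],0.1],[[-0.0012,-0.0016,0.009],0.1],[[-0.0012,-0.0016,0.0125],0.1],[[-0.0012,-0.0016,0.0125],0.1],[[-0.0012,-0.0016,0.0125],0.1],[[-0.0012,-0.0016,0.0125],0.1],[[-0.0012,-0.0016,0.0125],0.1]]' && python3 -c "
from h import *
go(434.8,-180.7,66,-9.5)
snap('wrist','w6.png')"
```

```text
t: 18.85
tcp_pos: [434.4, -181.1, 68.6]
orientation: [0.763, 0.646, 0.0, 0.0]
force: [0.5, 0.5, 0.0]
finger_gap: 22.0
finger_force: 59.2
pos [ 434.4 -181.1   68.6] yaw -9.53 | shift [0.0005 0.0004 0.0026] turn -0.03 j7 0.70 t 18.9
```

View pics/w6.png

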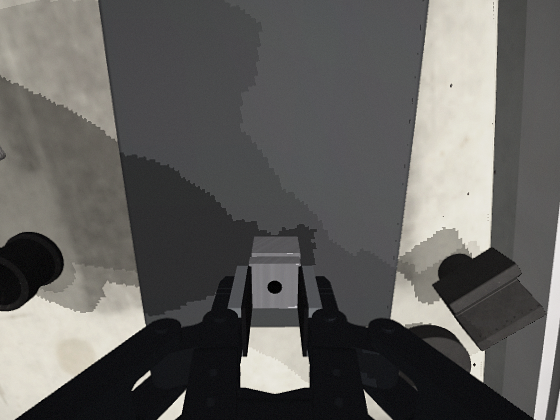

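The held 8 block at (275,285) is aligned over the 22 block beneath it. I set it down.

```bash
python3 -m creep '[[[0.0004,0.0004,0.001],0],[[0.0004,0.0004,0.002],0],[[0.0004,0.0004,0.0027],0],[[0.0004,0.0004,0.0031],0],[[0.0004,0.0004,0.0031],0]]'
```

```text
t: 19.4
tcp_pos: [435.0, -180.8, 66.1]
orientation: [0.763, 0.646, 0.001, -0.0]
force: [-6.6, 4.5, 31.2]
finger_gap: 21.6
finger_force: 62.9
```

```bash
python3 -m creep '[[[0,0,-0.0004],0],[[0,0,-0.0007],0],[[0,0,-0.0007],0]]' && python3 -m creep '[[[0,0,0],0],[[0,0,0],0],[[0,0,0],0],[[0,0,0],0]]' 0.2 && python3 -c "
from h import *
go(434.8,-180.7,66,-9.5)"; python3 -m creep '[[[0,0,-0.01],0],[[0,0,-0.05],0],[[0,0,-0.09],0],[[0,0,-0.13],0],[[0,0,-0.14],0],[[0,0,-0.14],0],[[0,0,-0.14],0]]'
python3 - <<'E'
from h import *
s=snap('wrist','w7.png'); u,v=topix(s,[[434.8,-180.7,60]])[0];print(u,v)
for f in best(s,u+6,v+6,24,60,24,24):print(*f)
im=cv2.imread('pics/w7.png')[int(v)-50:int(v)+50,int(u)-50:int(u)+50]; cv2.imwrite('pics/w7c.png',cv2.resize(im,None,fx=5,fy=5,interpolation=cv2.INTER_CUBIC))
go(420,170,200,83)
E
```

```text
t: 19.7
tcp_pos: [434.9, -180.7, 66.3]
orientation: [0.763, 0.646, 0.0, 0.0]
force: [-1.6, 1.4, 10.5]
finger_gap: 21.3
finger_force: 60.4
t: 20.1
tcp_pos: [434.7, -180.7, 66.1]
orientation: [0.763, 0.646, -0.0, -0.0]
force: [-0.1, -0.0, -0.1]
finger_gap: 51.0
finger_force: 0.0
pos [ 434.7 -180.7   66.1] yaw -9.53 | shift [0.     0.0001 0.0001] turn -0.03 j7 0.70 t 20.1
t: 20.8
tcp_pos: [434.5, -180.1, 205.6]
orientation: [0.763, 0.646, 0.0, -0.0]
force: [-0.1, 0.1, 0.0]
finger_gap: 51.1
finger_force: 0.0
275.3090040813114 201.53810059616646
[ 434.4 -181.3] [24.1 23.8] 80.5 [ 434.5 -181.4] 86
[ 434.4 -181.3] [24.1 23.8] 80.5 [ 434.5 -181.4] 88
pos [ 434.2 -180.3  205.3] yaw -9.50 | shift [ 0.3431 -0.0719  0.0054] turn 87.50 j7 0.42 t 20.9
```

View pics/w7c.png

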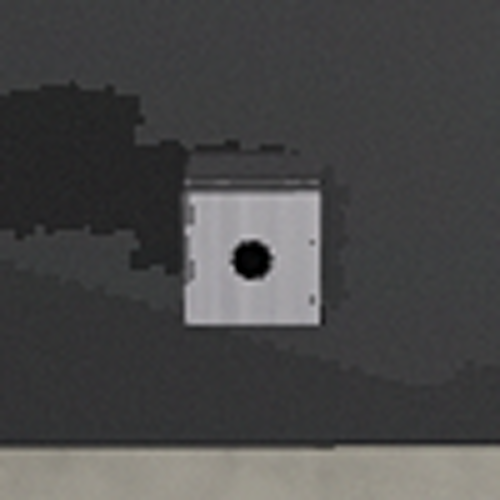

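The 8 block is square on the 22 block: the crop shows its top at (252,258) with the edges flush. Now to the bar.

```bash
python3 -m creep '[[[0.02,0.005,0],-8],[[0.06,0.01,0],-16],[[0.1,0.01,0],-24],[[0.145,0.01,0],-32],[[0.19,0.0,0],-40],[[0.235,-0.02,0],-48],[[0.28,-0.04,0],-56],[[0.31,-0.06,0],-64]]' && python3 -c "
from h import *
go(420,170,200,83)"
```

```text
t: 21.65
tcp_pos: [425.6, 137.3, 205.1]
orientation: [0.302, 0.953, -0.001, -0.0]
force: [0.0, -0.1, 0.5]
finger_gap: 51.0
finger_force: 0.0
pos [425.6 137.3 205.1] yaw 54.89 | shift [0.0234 0.0235 0.0051] turn -28.11 j7 0.62 t 21.6
```

```bash
python3 -m creep '[[[0.008,0.008,0],-8],[[0.016,0.016,0],-16],[[0.023,0.023,0],-24],[[0.023,0.023,0],-28],[[0.023,0.023,0],-28],[[0.023,0.023,0],-28],[[0.023,0.023,0],-28],[[0.023,0.023,0],-28]]' 0.3
python3 - <<'E'
from h import *
go(420,170,200,83)
s=snap('wrist','w8.png')
E
```

```text
t: 22.45
tcp_pos: [421.5, 166.7, 205.9]
orientation: [0.066, 0.998, -0.0, -0.0]
force: [0.4, 0.3, 0.1]
finger_gap: 55.5
finger_force: 0.0
pos [421.5 166.7 205.9] yaw 82.38 | shift [0.0019 0.0031 0.0059] turn -0.62 j7 1.03 t 22.4
```

View pics/w8.png

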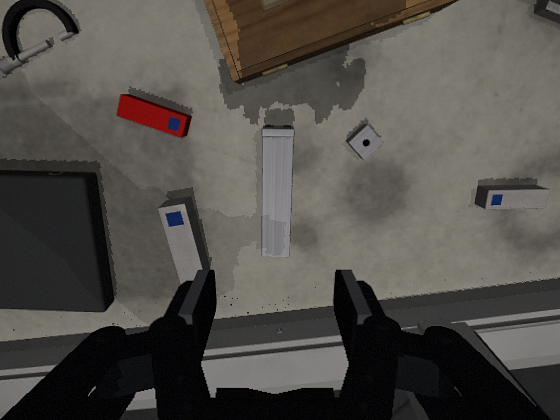

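The bar's top shows its plain end at row 257 (columns 262-290) and its stop at rows 125-137.

Run:
```python
from h import *
s=snap('wrist'); im=np.asarray(s['image']); g=cv2.GaussianBlur(cv2.cvtColor(im,cv2.COLOR_RGB2GRAY),(3,3),0).astype(float)
V=range(145,250,4)
l=np.array([(254+np.argmax(np.gradient(g[v,254:272])),v) for v in V]); r=np.array([(282+np.argmin(np.gradient(g[v,282:302])),v) for v in V])
for e in(l,r):
    w=toworld(s,e,32)[:,:2]; p=np.polyfit(w[:,0],w[:,1],1); print('heading %.2f'%np.degrees(np.arctan(p[0])),'y at 420: %.1f'%np.polyval(p,420), 'res',np.abs(np.polyval(p,w[:,0])-w[:,1]).mean().round(2))
e=[(u,248+np.argmax(-np.gradient(g[248:266,u]))) for u in range(265,288,3)]; w=toworld(s,e,32); print('plain end',w[:,:2].mean(0),np.median(np.array(e)[:,1]))
print('stop col',g[118:148,278].astype(int)); print('plain col',g[245:268,276].astype(int))
print('stop inner top at z44', toworld(s,[(278,v) for v in range(128,142,2)],44)[:,0].round(1))
go(420,170,200,83)
```

```text
heading -8.68 y at 420: 154.3 res 0.23
heading -8.79 y at 420: 180.8 res 0.25
plain end [485.08093758 158.21159641] 256.5
stop col [ 74  74  75  75  75  76  73  62  49  43  58  92 119 126 128 131 137 129
 109 106 118 123 124 124 123 123 123 123 124 124]
plain col [120 121 120 120 120 119 119 119 118 122 129 130 124 122 123 125 125 125
 125 125 124 124 124]
stop inner top at z44 [361.2 362.8 364.4 366.1 367.7 369.4 371.1]
pos [421.5 166.9 206. ] yaw 82.42 | shift [0.0019 0.0029 0.006 ] turn -0.58 j7 1.03 t 22.6
```

```bash
python3 -c "
from h import *
go(425,166.8,70,81.26)"
```

```text
pos [421.5 166.9 206. ] yaw 82.42 | shift [-0.0035  0.0004  0.136 ] turn 1.16 j7 1.03 t 22.6
```

```bash
python3 -m creep '[[[-0.0035,0.0004,0.03],1.2],[[-0.0035,0.0004,0.07],1.2],[[-0.0035,0.0004,0.11],1.2],[[-0.0035,0.0004,0.13],1.2],[[-0.0035,0.0004,0.136],1.2],[[-0.0035,0.0004,0.136],1.2],[[-0.0035,0.0004,0.136],1.2],[[-0.0035,0.0004,0.136],1.2]]' && python3 -c "
from h import *
go(425,166.8,14,81.26)"
```

```text
t: 23.35
tcp_pos: [425.7, 167.5, 71.3]
orientation: [0.076, 0.997, 0.001, 0.001]
force: [-0.1, -0.6, -0.4]
finger_gap: 55.7
finger_force: 0.0
pos [425.7 167.5  71.3] yaw 81.28 | shift [ 0.0006 -0.0009  0.0573] turn 0.02 j7 1.30 t 23.4
```

```bash
python3 -m creep '[[[0.0006,-0.0008,0.015],0],[[0.0006,-0.0008,0.035],0],[[0.0006,-0.0008,0.05],0],[[0.0006,-0.0008,0.0565],0],[[0.0006,-0.0008,0.0565],0],[[0.0006,-0.0008,0.0565],0]]';  python3 -m creep '[[[0,0,0],0],[[0,0,0],0],[[0,0,0],0],[[0,0,0],0],[[0,0,0],0]]' -1; python3 -c "
from h import *
go(425,166.8,14,81.26)"
```

```text
t: 23.95
tcp_pos: [424.8, 166.4, 14.4]
orientation: [0.076, 0.997, 0.0, 0.0]
force: [0.3, -0.1, -0.1]
finger_gap: 55.7
finger_force: 0.0
t: 24.45
tcp_pos: [424.7, 166.4, 14.4]
orientation: [0.076, 0.997, 0.0, 0.0]
force: [-3.8, -1.1, 14.5]
finger_gap: 27.2
finger_force: 57.9
pos [424.7 166.4  14.4] yaw 81.25 | shift [-0.0002  0.0005  0.0004] turn -0.01 j7 1.40 t 24.4
```

```bash
python3 -m creep '[[[0,0,-0.01],0],[[0,0,-0.03],0],[[0,0,-0.06],0],[[0,0,-0.09],0],[[0,0,-0.12],0],[[0,0,-0.14],0],[[0,0,-0.15],0],[[0,0,-0.15],0]]' && python3 -c "
from h import *
go(455,-40,165,0)"
```

```text
t: 25.25
tcp_pos: [424.5, 166.7, 164.6]
orientation: [0.076, 0.997, 0.001, 0.0]
force: [0.3, -0.2, -4.9]
finger_gap: 27.0
finger_force: 61.0
pos [424.5 166.7 164.6] yaw 81.30 | shift [-0.0615 -0.1997 -0.0008] turn 81.30 j7 1.12 t 25.2
```

```bash
python3 -m creep '[[[-0.007,-0.02,0],4],[[-0.015,-0.05,0],10],[[-0.025,-0.08,0],16],[[-0.034,-0.11,0],23],[[-0.043,-0.14,0],30],[[-0.052,-0.17,0],37],[[-0.06,-0.19,0],43],[[-0.0615,-0.2,0],49]]' && python3 -m creep '[[[0,0,0],6],[[0,0,0],13],[[0,0,0],20],[[0,0,0],27],[[0,0,0],34],[[0,0,0],39],[[0,0,0],41],[[0,0,0],41]]' && python3 -c "
from h import *
go(443.2,-131.3,110,-9.5)"
```

```text
t: 26.05
tcp_pos: [454.3, -43.6, 162.8]
orientation: [0.486, 0.874, -0.001, -0.0]
force: [0.4, 0.6, -5.1]
finger_gap: 27.1
finger_force: 60.8
t: 26.85
tcp_pos: [454.3, -41.3, 163.0]
orientation: [0.759, 0.651, -0.001, 0.0]
force: [0.6, 0.2, -4.7]
finger_gap: 27.2
finger_force: 60.8
pos [454.3 -41.3 163. ] yaw -8.75 | shift [-0.0906  0.0028  0.0531] turn 0.75 j7 0.31 t 26.9
```

```bash
python3 -m creep '[[[-0.015,0.0005,0],0.2],[[-0.035,0.001,0],0.4],[[-0.055,0.002,0.01],0.6],[[-0.075,0.0028,0.03],0.7],[[-0.09,0.0028,0.05],0.7],[[-0.0906,0.0028,0.06],0.7],[[-0.0906,0.0028,0.06],0.7],[[-0.0906,0.0028,0.06],0.7]]' && python3 -m creep '[[[0,0,0],0],[[0,0,0],0],[[0,0,0],0]]'
python3 - <<'E'
from h import *
go(443.1,-131.5,85,-9.5)
a=snap('scene'); im=np.asarray(a['image']); u,v=topix(a,[[443,-131,80]])[0].astype(int); print(u,v)
b=snap('wrist')
c=cv2.resize(im[max(0,v-70):v+70,u-70:u+70],(500,500),interpolation=cv2.INTER_CUBIC); d=cv2.resize(np.asarray(b['image'])[120:420,140:440],(300,300))
o=np.zeros((500,800,3),np.uint8); o[:,:500]=c; o[:300,500:]=d; cv2.imwrite('pics/w9.png',o[:,:,::-1])
E
```

```text
t: 27.65
tcp_pos: [443.9, -130.6, 103.8]
orientation: [0.763, 0.647, -0.0, -0.0]
force: [-0.2, -0.5, -4.6]
finger_gap: 27.2
finger_force: 60.6
t: 27.95
tcp_pos: [444.2, -130.3, 104.0]
orientation: [0.762, 0.647, 0.0, 0.0]
force: [0.2, -0.8, -5.4]
finger_gap: 26.8
finger_force: 60.6
pos [ 444.2 -130.3  104. ] yaw -9.36 | shift [-0.0014 -0.0009  0.019 ] turn 0.14 j7 0.59 t 27.9
349 128
```

View pics/w9.png

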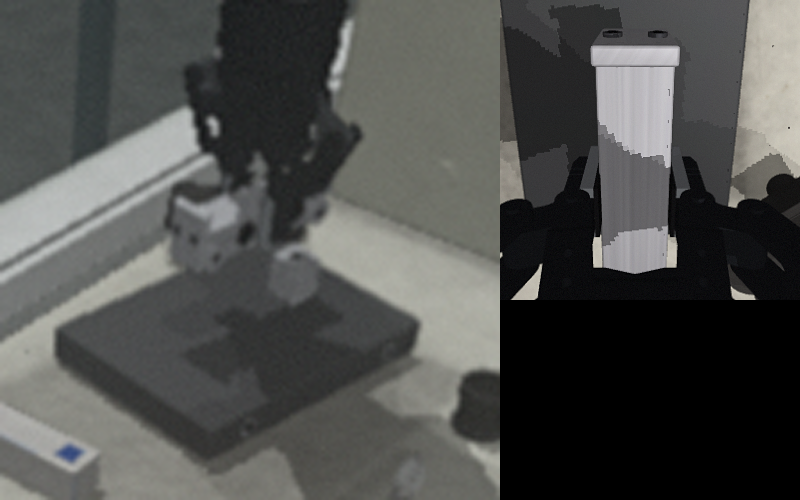

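The bar is held level over the plate with its stop to the left (wrist inset (635,55)). I lower the plain-end roller onto the stack.

```bash
python3 -m creep '[[[-0.0014,-0.0009,0.008],0.1],[[-0.0014,-0.0009,0.016],0.1],[[-0.0014,-0.0009,0.022],0.1],[[-0.0014,-0.0009,0.026],0.1],[[-0.0014,-0.0009,0.027],0.1],[[-0.0014,-0.0009,0.027],0.1],[[-0.0014,-0.0009,0.027],0.1]]' && python3 -c "
from h import *
go(443.0,-131.5,73,-9.5)"
```

```text
t: 28.75
tcp_pos: [442.8, -132.1, 76.7]
orientation: [0.763, 0.646, 0.0, 0.0]
force: [0.3, -0.2, -5.2]
finger_gap: 27.0
finger_force: 60.9
pos [ 442.8 -132.1   76.7] yaw -9.53 | shift [0.0006 0.0001 0.0037] turn -0.03 j7 0.64 t 28.8
```

Now small steps, watching the force.

```bash
python3 -m creep '[[[0.0006,0,0.0015],0],[[0.0006,0,0.0025],0],[[0.0006,0,0.0035],0],[[0.0006,0,0.0035],0]]' ; python3 -m creep '[[[0,0,0.0007],0],[[0,0,0.0015],0],[[0,0,0.0015],0]]'; python3 -m creep '[[[0,0,0.001],0],[[0,0,0.002],0],[[0,0,0.002],0]]'
```

```text
t: 29.15
tcp_pos: [443.1, -131.2, 73.3]
orientation: [0.763, 0.646, 0.0, -0.0]
force: [-2.0, 3.9, 6.4]
finger_gap: 26.8
finger_force: 62.5
t: 29.45
tcp_pos: [443.3, -131.1, 71.9]
orientation: [0.763, 0.646, 0.0, -0.0]
force: [-1.3, 4.6, 8.0]
finger_gap: 27.0
finger_force: 62.8
t: 29.75
tcp_pos: [443.3, -131.0, 69.9]
orientation: [0.763, 0.646, 0.001, -0.0]
force: [-1.9, 5.1, 9.1]
finger_gap: 27.5
finger_force: 63.5
```

```bash
python3 -m creep '[[[0.0005,0,0.0005],0],[[0.0006,0,0.001],0],[[0.0006,0,0.001],0]]'; python3 -m creep '[[[0.0001,0,0.001],0],[[0.0002,0,0.002],0],[[0.0003,0,0.003],0],[[0.0003,0,0.003],0]]'
```

```text
t: 30.05
tcp_pos: [443.4, -130.4, 69.0]
orientation: [0.763, 0.646, 0.001, -0.0]
force: [-2.4, 6.2, 10.2]
finger_gap: 27.2
finger_force: 63.8
t: 30.45
tcp_pos: [443.4, -130.1, 65.9]
orientation: [0.763, 0.646, 0.001, -0.0]
force: [-2.2, 5.5, 10.5]
finger_gap: 27.1
finger_force: 64.4
```

```bash
python3 -m creep '[[[0,0,0.001],0],[[0.0001,0,0.002],0],[[0.0001,0,0.003],0],[[0,0,0.004],0],[[0,0,0.005],0],[[0,0,0.005],0]]'; python3 -m creep '[[[0,0,0.0007],0],[[0,0,0.0014],0],[[0,0,0.0014],0]]'
```

```text
t: 31.05
tcp_pos: [443.4, -130.1, 60.9]
orientation: [0.763, 0.646, 0.001, -0.0]
force: [-0.1, 3.8, 9.1]
finger_gap: 27.3
finger_force: 65.5
t: 31.35
tcp_pos: [443.5, -130.1, 59.5]
orientation: [0.763, 0.646, 0.001, -0.0]
force: [-1.4, 5.8, 12.5]
finger_gap: 27.1
finger_force: 66.2
```

```bash
python3 -m creep '[[[0,0,0.0005],0],[[0,0,0.001],0],[[0,0,0.001],0]]' | grep -E 'tcp|force';python3 -m creep '[[[0,0,0.0003],0],[[0,0,0.0006],0],[[0,0,0.0006],0]]' | grep -E 'tcp|force'
python3 - <<'E'
from h import *
b=snap('wrist','w10.png'); a=snap('scene'); im=np.asarray(a['image']); u,v=topix(a,[[443,-131,60]])[0].astype(int)
c=cv2.resize(im[v-60:v+60,u-60:u+60],(420,420),interpolation=cv2.INTER_CUBIC); d=cv2.resize(np.asarray(b['image'])[130:410,150:400],(375,420))
cv2.imwrite('pics/w10c.png',np.hstack([c,d])[:,:,::-1])
E
```

```text
tcp_pos: [443.5, -130.1, 58.5]
force: [-0.9, 4.7, 7.7]
finger_force: 66.1
tcp_pos: [443.5, -130.0, 58.1]
force: [-2.9, 6.8, 12.5]
finger_force: 67.3
```

View pics/w10c.png

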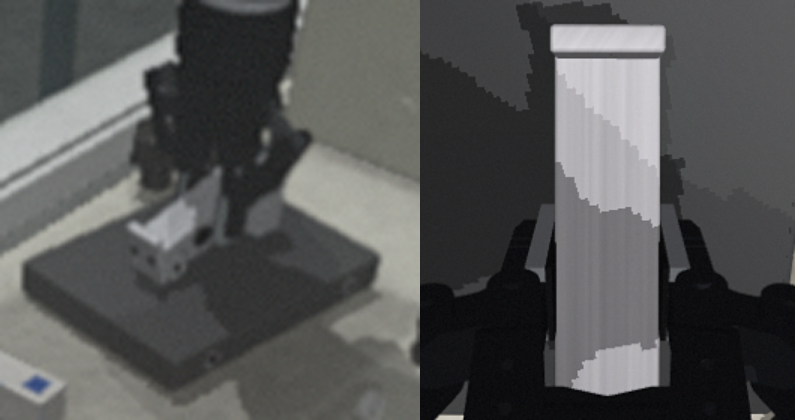

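The bar is tilted and its stop-end foot is near the plate. I continue until the force rises.

```bash
for i in 1 2; do :; done; python3 -m creep '[[[0,0,0.0005],0],[[0,0,0.0005],0]]' | grep -E 'tcp|force';python3 -m creep '[[[0,0,0.0005],0],[[0,0,0.0005],0]]' | grep -E 'tcp|force'; python3 -m creep '[[[0,0,0.0005],0],[[0,0,0.0005],0]]' | grep -E 'tcp|force'
```

```text
tcp_pos: [443.6, -130.0, 57.9]
force: [-5.5, 8.9, 29.5]
finger_force: 69.3
tcp_pos: [443.7, -130.0, 57.8]
force: [-9.2, 9.9, 44.7]
finger_force: 71.6
tcp_pos: [443.7, -130.0, 57.6]
force: [-14.3, 11.2, 62.1]
finger_force: 74.0
```

Both rollers are bearing. I back off the press and release.

```bash
python3 -m creep '[[[0,0,-0.0006],0],[[0,0,-0.0011],0],[[0,0,-0.0013],0]]' | grep -E 'tcp|force'; python3 -m creep '[[[0,0,0],0],[[0,0,0],0],[[0,0,0],0],[[0,0,0],0]]' 0.2; python3 -m creep '[[[0,0,-0.01],0],[[0,0,-0.04],0],[[0,0,-0.08],0],[[0,0,-0.12],0],[[0.02,0,-0.15],0],[[0.03,0,-0.15],0],[[0.03,0,-0.15],0],[[0.03,0,-0.15],0]]' && python3 -c "
from h import *
s=snap('wrist','w11.png');go(461.2,403.2,180,-6.6)"
```

```text
tcp_pos: [443.6, -130.0, 58.0]
force: [-1.8, 6.8, 15.7]
finger_force: 67.4
t: 33.35
tcp_pos: [442.9, -130.6, 57.4]
orientation: [0.763, 0.646, -0.0, 0.0]
force: [0.3, -0.6, -0.4]
finger_gap: 51.3
finger_force: 0.0
t: 34.15
tcp_pos: [447.6, -100.9, 207.4]
orientation: [0.763, 0.646, 0.0, -0.0]
force: [-0.6, -0.0, -0.9]
finger_gap: 51.5
finger_force: 0.0
pos [ 447.4 -101.4  207.2] yaw -9.55 | shift [ 0.4999 -0.0701  0.0272] turn -2.95 j7 0.32 t 34.2
```

View pics/w11.png

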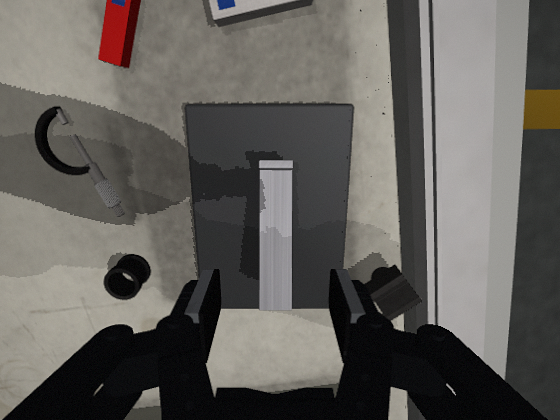

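```bash
cat >> h.py <<'E'
u=np.array([0.165,0.9863,0]); th=np.arcsin(0.3); Z=np.array([0,0,1.])
def bar(P,O=np.array([442.7,-133.7,55])):
    xb=-u*np.cos(th)+Z*np.sin(th); zb=u*np.sin(th)+Z*np.cos(th); yb=np.cross(zb,xb)
    return O+np.atleast_2d(P)@np.array([xb,yb,zb])
E
python3 - <<'E'
from h import *
s=snap('wrist')
print(topix(s,bar([[-58,14,34],[-58,-14,34],[-58,14,22],[-58,-14,22],[61,14,22],[61,-14,22]])).round(1).tolist())
im=np.asarray(s['image'])
c=cv2.resize(im[150:190,250:302],None,fx=10,fy=10,interpolation=cv2.INTER_CUBIC)[:, :, ::-1]; d=cv2.resize(im[280:320,250:278+24],None,fx=5,fy=5,interpolation=cv2.INTER_CUBIC)[:,:,::-1]
o=np.zeros((600,520,3),np.uint8);o[:400]=c;o[400:,:260]=d;cv2.imwrite('pics/w11c.png',o)
E
```

```text
[[293.2, 164.5], [258.3, 164.5], [292.5, 166.3], [259.0, 166.3], [292.3, 307.4], [259.2, 307.4]]
```

View pics/w11c.png

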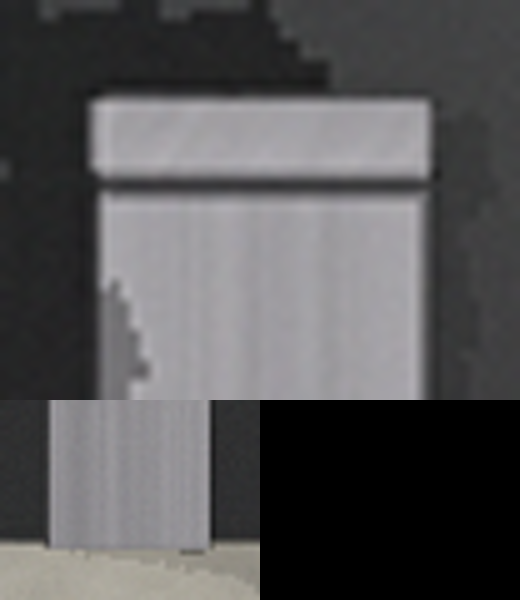

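The bar sits on the stack with its stop to the left (stop edge at row 168, plain end at row 309), about 3 mm right of the prediction and well within the block. I go to the sample and check the stack with the fixed cameras on the way.

```bash
python3 -m creep '[[[0.03,0,0],0],[[0.07,0.005,0],0],[[0.115,0.005,0],0],[[0.16,0,0],0],[[0.205,0,0],0],[[0.25,-0.01,0],-1],[[0.295,-0.02,0],-2],[[0.34,-0.03,0],-3]]' && python3 -m creep '[[[0.04,-0.01,0],0],[[0.08,-0.02,0],0],[[0.12,-0.03,0],0],[[0.15,-0.035,0.02],0],[[0.16,-0.04,0.03],0],[[0.16,-0.04,0.03],0],[[0.16,-0.04,0.03],0]]'
python3 - <<'E'
from h import *
go(461.2,403.2,70,-6.6)
o=[]
for n in('scene','side'):
    a=snap(n); im=np.asarray(a['image']); p,q=topix(a,[[440,-150,55]])[0].astype(int); print(p,q)
    o.append(cv2.resize(im[q-35:q+35,p-35:p+35],(400,400),interpolation=cv2.INTER_CUBIC))
cv2.imwrite('pics/s2.png',np.hstack(o)[:,:,::-1])
s=snap('wrist'); p,q=topix(s,[[461.2,403.2,20]])[0]; print(p,q)
for f in best(s,p-3,q+12,60,20,62,20):print(*f)
E
```

```text
t: 35.05
tcp_pos: [474.5, 240.0, 206.9]
orientation: [0.747, 0.665, -0.001, 0.0]
force: [0.6, -0.4, -0.0]
finger_gap: 51.4
finger_force: 0.0
t: 35.75
tcp_pos: [453.9, 400.7, 177.4]
orientation: [0.747, 0.665, -0.0, 0.0]
force: [0.5, -0.8, 0.9]
finger_gap: 51.6
finger_force: 0.0
pos [453.9 400.7 177.4] yaw -6.67 | shift [0.0034 0.007  0.1074] turn -0.07 j7 -0.34 t 35.8
353 135
305 142
282.55587133158787 193.77587534992065
[462.1 402.8] [62. 20.] 84.3 [462.3 408.8] 128
[462.6 402.3] [62.8 21.2] 84.1 [461.9 407.3] 126
```

View pics/s2.png

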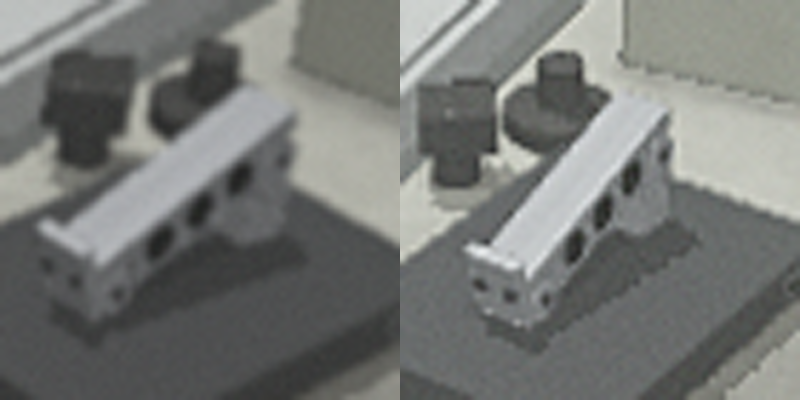

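Both fixed views show the bar inclined to the right, with the roller square on the aligned stack and the stop-end roller on the plate. Now the sample.

```bash
python3 -m creep '[[[0.0034,0.007,0.02],0],[[0.0034,0.007,0.05],0],[[0.0034,0.007,0.08],0],[[0.0034,0.007,0.1],0],[[0.0034,0.007,0.107],0],[[0.0034,0.007,0.107],0],[[0.0034,0.007,0.107],0],[[0.0034,0.007,0.107],0]]' && python3 -c "
from h import *
go(461.4,403.1,18,-6.5)"
```

```text
t: 36.7
tcp_pos: [460.9, 405.8, 71.6]
orientation: [0.746, 0.666, 0.001, -0.0]
force: [-0.2, -0.6, -0.0]
finger_gap: 51.5
finger_force: 0.0
pos [460.9 405.8  71.6] yaw -6.53 | shift [-0.0027  0.0008  0.0536] turn -0.03 j7 -0.25 t 36.7
```

```bash
python3 -m creep '[[[-0.0026,0.0008,0.015],0],[[-0.0026,0.0008,0.035],0],[[-0.0026,0.0008,0.048],0],[[-0.0026,0.0008,0.053],0],[[-0.0026,0.0008,0.053],0],[[-0.0026,0.0008,0.053],0],[[-0.0026,0.0008,0.053],0]]' | grep -E 'tcp|force'; python3 -m creep '[[[0,0,0],0],[[0,0,0],0],[[0,0,0],0],[[0,0,0],0],[[0,0,0],0]]' -1;python3 -m creep '[[[0,0,-0.01],0],[[0,0,-0.03],0],[[0,0,-0.06],0],[[0,0,-0.1],0],[[0,0,-0.14],0],[[0,0,-0.17],0],[[0,0,-0.18],0],[[0,0,-0.18],0]]' && python3 -c "
from h import *
go(455,-60,195,-9.5)"
```

```text
tcp_pos: [461.2, 403.0, 17.9]
force: [-0.4, -0.2, -0.8]
finger_force: 0.0
t: 37.9
tcp_pos: [461.0, 403.0, 18.0]
orientation: [0.746, 0.666, 0.0, -0.0]
force: [-2.0, -0.2, 8.5]
finger_gap: 18.2
finger_force: 59.2
t: 38.7
tcp_pos: [461.2, 403.1, 199.2]
orientation: [0.746, 0.666, 0.001, -0.0]
force: [0.4, 0.9, -2.5]
finger_gap: 18.5
finger_force: 59.1
pos [461.2 403.1 199.2] yaw -6.52 | shift [-0.4608  0.0464  0.0032] turn 2.98 j7 -0.35 t 38.7
```

```bash
python3 -m creep '[[[-0.03,0.005,0],0],[[-0.07,0.015,0],0],[[-0.115,0.025,0],0],[[-0.16,0.03,0],0],[[-0.205,0.035,0],1],[[-0.25,0.04,0],2],[[-0.295,0.043,0],3],[[-0.34,0.045,0],3]]' && python3 -m creep '[[[-0.04,0.0,0],0],[[-0.08,0,0],0],[[-0.11,0.00,0],0],[[-0.12,0,0],0],[[-0.12,0,0],0],[[-0.12,0,0],0],[[-0.12,0,0],0]]'
python3 - <<'E'
from h import *
O=np.array([442.2,-136.5,55]); f=bar([-25.5,0,35.5],O)[0]+[0,0,4.5]; st=f-2.8*u+[0,0,9.95]
print('final',f,'start',st)
go(st[0],st[1],st[2]+15,-9.5)
E
```

```text
t: 39.5
tcp_pos: [465.8, 58.1, 196.5]
orientation: [0.764, 0.646, -0.001, -0.0]
force: [0.8, -0.3, -1.7]
finger_gap: 18.4
finger_force: 59.1
t: 40.2
tcp_pos: [447.2, -57.3, 197.2]
orientation: [0.763, 0.647, -0.0, 0.0]
force: [-0.5, -0.3, -1.9]
finger_gap: 18.3
finger_force: 59.1
final [ 447.97094919 -102.00371402   85.71484165] start [ 447.50894919 -104.76535402   95.66484165]
pos [447.2 -57.3 197.2] yaw -9.42 | shift [-0.0467  0.0081  0.0865] turn 0.08 j7 0.21 t 40.2
```

```bash
python3 -m creep '[[[-0.02,0.004,0.01],0],[[-0.04,0.008,0.03],0],[[-0.0467,0.008,0.055],0],[[-0.0467,0.008,0.075],0],[[-0.0467,0.008,0.0865],0],[[-0.0467,0.008,0.0865],0],[[-0.0467,0.008,0.0865],0],[[-0.0467,0.008,0.0865],0]]' && python3 -m creep '[[[0,0,0],0],[[0,0,0],0]]'>/dev/null
python3 - <<'E'
from h import *
go(447.5,-104.8,110.7,-9.5)
s=snap('wrist','w12.png')
O=np.array([442.2,-136.5,55]); print(topix(s,bar([[-58,14,34],[-58,-14,34],[-58,14,22],[-58,-14,22]],O)).round(1).tolist())
im=np.asarray(s['image'])[150:350,180:380]; cv2.imwrite('pics/w12c.png',cv2.resize(im,(600,600),interpolation=cv2.INTER_CUBIC)[:,:,::-1])
E
```

```text
t: 41.0
tcp_pos: [447.8, -105.5, 111.5]
orientation: [0.763, 0.646, 0.0, 0.0]
force: [0.7, -0.7, -1.6]
finger_gap: 18.5
finger_force: 59.0
pos [ 447.5 -105.6  111.3] yaw -9.49 | shift [ 0.0007 -0.0002  0.0006] turn 0.01 j7 0.49 t 41.2
[[300.8, 194.5], [248.0, 194.5], [299.2, 195.3], [249.7, 195.3]]
```

View pics/w12c.png

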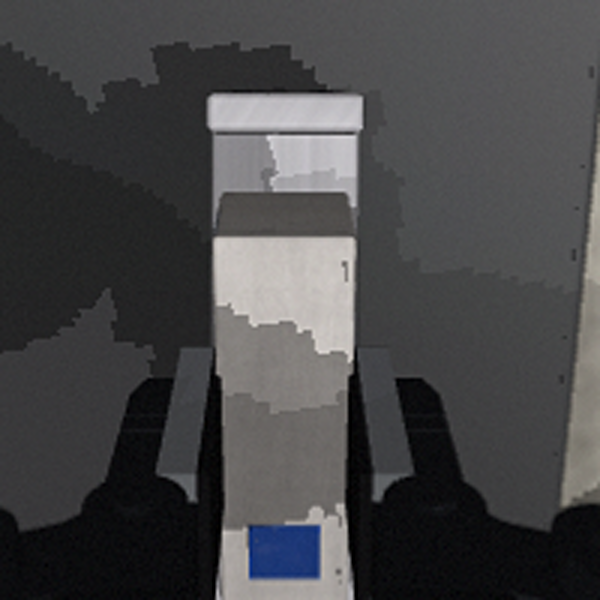

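Run:
```python
from h import *
s=snap('wrist'); st=env.read_state(); T=np.array(st['tcp_pos'])
for r,z in((214.5,93.3),(228.8,113.3)):
    w=toworld(s,[(275,r)],z)[0]; print('end-TCP along u',(w-T)@u,'across',np.cross(u,w-T)[2])
n=np.array([275.2,193.8]); w=toworld(s,[n],bar([-58,0,34],np.array([442.2,-136.5,55]))[0][2])[0]
print('stop-TCP along u',(w-T)@u,'pred',(bar([-58,0,34],np.array([442.2,-136.5,55]))[0]-T)@u,'across',np.cross(u,w-T)[2])
```

```text
end-TCP along u 30.856368654725678 across -0.18105761268830367
end-TCP along u 31.397712582014332 across -0.1649280216148643
stop-TCP along u 34.5838230496438 pred 34.2447223746708 across -0.3043490924093275
```

Relative positions are consistent: the sample end and the stop lie as planned, and it is centred across within 0.2 mm. I lower until the upper end touches.

```bash
python3 -m creep '[[[0.0007,0,0.005],0],[[0.0007,0,0.01],0],[[0.0007,0,0.013],0],[[0.0007,0,0.0145],0],[[0.0007,0,0.0145],0],[[0.0007,0,0.0145],0]]' | grep -E 'tcp|force'; python3 -m creep '[[[0,0,0.001],0],[[0,0,0.001],0]]' | grep -E 'tcp|force'; python3 -m creep '[[[0.0002,0,0.001],0],[[0.0002,0,0.001],0]]' | grep -E 'tcp|force'
```

```text
tcp_pos: [447.3, -105.3, 96.4]
force: [0.4, 0.1, -1.9]
finger_force: 59.0
tcp_pos: [447.5, -105.3, 95.5]
force: [-0.7, -0.3, 2.3]
finger_force: 59.4
tcp_pos: [447.8, -105.2, 94.8]
force: [-1.1, 1.0, 13.3]
finger_force: 60.9
```

Contact came at the predicted height. I pivot it down flush.

```bash
python3 -m creep '[[[0.0007,0,0.001],0],[[0.0012,0,0.002],0],[[0.0016,0,0.003],0],[[0.0016,0,0.003],0]]' | grep -E 'tcp|force'; python3 -m creep '[[[0.0003,0,0.001],0],[[0.0006,0,0.002],0],[[0.0008,0,0.003],0],[[0.0008,0,0.003],0]]' | grep -E 'tcp|force'; python3 -m creep '[[[0.0003,0,0.001],0],[[0.0004,0,0.002],0],[[0.0004,0,0.002],0]]' | grep -E 'tcp|force'
```

```text
tcp_pos: [448.3, -103.3, 91.9]
force: [-1.8, 3.2, 16.5]
finger_force: 62.1
tcp_pos: [448.5, -102.0, 88.9]
force: [-2.6, 6.9, 16.5]
finger_force: 63.3
tcp_pos: [448.7, -101.4, 86.9]
force: [-2.4, 8.0, 20.4]
finger_force: 64.5
```

```bash
python3 -m creep '[[[-0.0003,0,0.0006],0],[[-0.0003,0,0.0006],0]]' | grep -E 'tcp|force'; python3 -m creep '[[[-0.0002,0,0.0005],0],[[-0.0002,0,0.0005],0]]' | grep -E 'tcp|force'
python3 - <<'E'
from h import *
s=snap('wrist')
im=np.asarray(s['image'])[150:350,180:380]; cv2.imwrite('pics/w13c.png',cv2.resize(im,(600,600),interpolation=cv2.INTER_CUBIC)[:,:,::-1])
E
```

```text
tcp_pos: [448.6, -101.6, 86.3]
force: [0.1, 9.5, 17.1]
finger_force: 64.5
tcp_pos: [448.7, -101.7, 85.9]
force: [-1.2, 9.3, 20.1]
finger_force: 65.0
```

View pics/w13c.png

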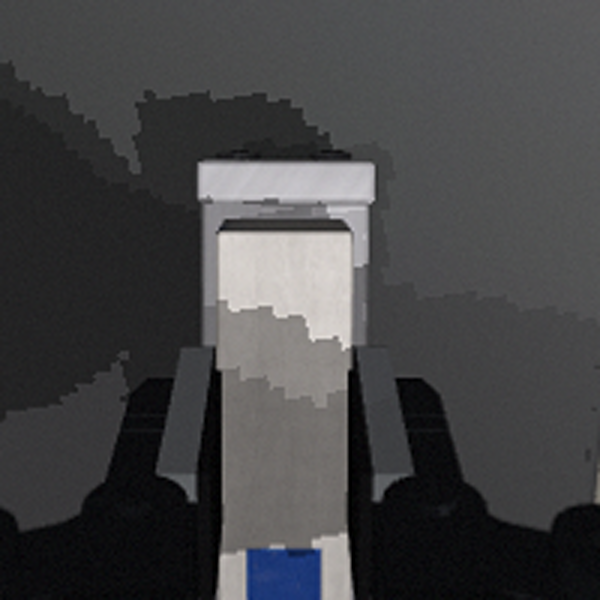

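The sample is on the bar with a gap of about 2-3 mm to the stop (stop edge at crop row 202, sample end at row 219) and centred across. I press it flush, then slide it down to the stop.

```bash
python3 -m creep '[[[0,0,0.0004],0],[[0,0,0.0004],0]]' | grep -E 'tcp|force'; python3 -m creep '[[[0,0,0.0004],0],[[0,0,0.0004],0]]' | grep -E 'tcp|force'; python3 -m creep '[[[0,0,0.0003],0],[[0,0,0.0003],0]]' | grep -E 'tcp|force'
```

```text
tcp_pos: [448.7, -101.7, 85.5]
force: [-0.8, 9.8, 19.9]
finger_force: 65.1
tcp_pos: [448.8, -101.7, 85.1]
force: [-0.3, 10.1, 19.0]
finger_force: 65.3
tcp_pos: [448.7, -101.7, 84.8]
force: [-1.1, 10.8, 20.8]
finger_force: 65.7
```

```bash
python3 -m creep '[[[0.0004,0,0.0005],0],[[0.0004,0,0.0005],0]]' | grep -E 'tcp|force'; python3 -m creep '[[[0.0004,0,0.0005],0],[[0.0004,0,0.0005],0]]' | grep -E 'tcp|force'; python3 -m creep '[[[0.0004,0,0.0005],0],[[0.0004,0,0.0005],0]]' | grep -E 'tcp|force'
python3 - <<'E'
from h import *
s=snap('wrist'); o=[np.asarray(s['image'])[190:260,230:320]]
for n in('scene','side'):
    a=snap(n); p,q=topix(a,[[445,-110,75]])[0].astype(int); o.append(np.asarray(a['image'])[q-35:q+35,p-45:p+45])
cv2.imwrite('pics/w14.png',np.vstack([np.hstack([cv2.resize(x,(390,300),interpolation=cv2.INTER_CUBIC) for x in r]) for r in((o[0],o[1]),(o[2],o[2]))])[:,:,::-1])
E
```

```text
tcp_pos: [448.8, -101.5, 84.4]
force: [-1.6, 8.2, 22.8]
finger_force: 66.2
tcp_pos: [448.8, -101.3, 84.0]
force: [-4.2, 8.2, 29.0]
finger_force: 67.1
tcp_pos: [448.9, -101.2, 83.9]
force: [-8.7, 7.2, 43.6]
finger_force: 69.1
```

View pics/w14.png

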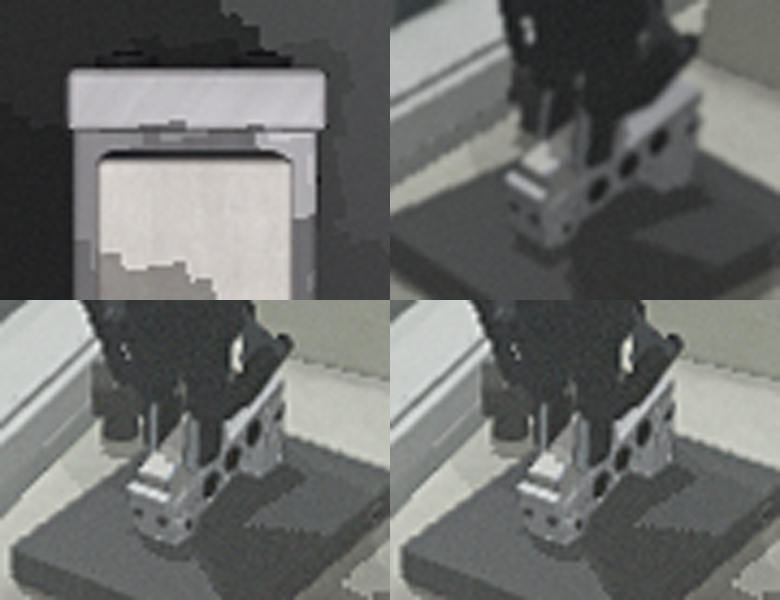

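I have now viewed more pictures than the 14 allowed, so from here I use numbers only. The sample is flush (the force is rising) with a gap of about 2.6 mm. I ease the press and slide it towards the stop.

```bash
python3 -m creep '[[[0,0,-0.0008],0],[[0,0,-0.0008],0]]' | grep -E 'tcp|force'; python3 -m creep '[[[0.0005,0,0.00015],0],[[0.001,0,0.0003],0],[[0.001,0,0.0003],0]]' | grep -E 'tcp|force'; python3 -m creep '[[[0.0005,0,0.00015],0],[[0.0008,0,0.00025],0],[[0.0008,0,0.00025],0]]' | grep -E 'tcp|force'
```

```text
tcp_pos: [448.7, -101.2, 84.1]
force: [-2.4, 3.6, 18.1]
finger_force: 65.5
tcp_pos: [448.8, -101.1, 84.0]
force: [-4.6, -0.4, 26.7]
finger_force: 66.8
tcp_pos: [448.9, -101.0, 84.0]
force: [-7.6, -4.8, 33.4]
finger_force: 67.6
```

```bash
python3 -m creep '[[[0,0,-0.0008],0],[[0,0,-0.0012],0],[[0,0,-0.0012],0]]' | grep -E 'tcp|force'
python3 - <<'E'
from h import *
s=snap('wrist'); g=cv2.cvtColor(np.asarray(s['image']),cv2.COLOR_RGB2GRAY).astype(int)
print(g[200:236,274], g[200:236,262])
E
```

```text
tcp_pos: [448.5, -99.8, 84.3]
force: [0.5, -1.4, 2.6]
finger_force: 63.5
[ 41  44  43  35  35  32  33  27  81 144 183 185 186 186 192 195 190 189
 191 194 131 116  95  87  91  54  56  70 173 204 202 204 204 205 205 205] [ 44  38  32  34  20  30  32  28  88 148 188 188 189 195 195 193 191 194
 127 129 131 116  91 112  66  47  43  69 177 207 203 205 206 206 205 206]
```

Run:
```python
from h import *
s=snap('wrist')
for d in (0,-0.5,-1):
    O=np.array([442.2,-136.5,55])+u*-d
    print(d,'stop top/bottom',topix(s,bar([[-58,0,34],[-58,0,22]],O))[:,1].round(1),'sample end top/bot at gap 0,1,2,3',[topix(s,bar([[-58+g,0,42],[-58+g,0,22]],O))[:,1].round(1).tolist() for g in(0,1,2,3)])
```

```text
0 stop top/bottom [222.3 221.2] sample end top/bot at gap 0,1,2,3 [[223.1, 221.2], [225.4, 223.2], [227.7, 225.3], [230.0, 227.3]]
-0.5 stop top/bottom [221.3 220.3] sample end top/bot at gap 0,1,2,3 [[222.0, 220.3], [224.3, 222.3], [226.6, 224.3], [228.9, 226.3]]
-1 stop top/bottom [220.2 219.3] sample end top/bot at gap 0,1,2,3 [[220.9, 219.3], [223.2, 221.3], [225.5, 223.4], [227.8, 225.4]]
```

```bash
python3 -m creep '[[[0,0,-0.0007],0],[[0,0,-0.0007],0],[[0.0006,0,-0.0005],0],[[0.0012,0,-0.0003],0],[[0.0018,0,-0.0001],0],[[0.0021,0,0],0],[[0.0021,0,0],0]]' | grep -E 'tcp|force'
python3 - <<'E'
from h import *
s=snap('wrist'); g=cv2.cvtColor(np.asarray(s['image']),cv2.COLOR_RGB2GRAY).astype(int)
print(g[204:236,274], g[204:236,262])
for d in (0,-1):
    O=np.array([442.2,-136.5,55])+u*-d
    print(d,'stop top',topix(s,bar([[-58,0,34]],O))[:,1].round(1),'sample top/bot at gap 0,1,2',[topix(s,bar([[-58+k,0,42],[-58+k,0,22]],O))[:,1].round(1).tolist() for k in(0,1,2)])
E
```

```text
tcp_pos: [448.5, -98.2, 84.2]
force: [-1.6, -4.5, 2.9]
finger_force: 63.5
[ 42  34  37  35  34  32  43 129 162 190 188 187 188 193 197 128 131 130
 127 127 113  60  55  57 161 208 201 201 203 204 202 205] [ 33  44  29  27  40  33  40 129 162 193 189 191 193 193 195 194 193 126
 126 124  91  53  50  54 167 209 203 203 206 206 205 205]
0 stop top [225.4] sample top/bot at gap 0,1,2 [[226.4, 224.1], [228.7, 226.1], [231.0, 228.2]]
-1 stop top [223.4] sample top/bot at gap 0,1,2 [[224.3, 222.2], [226.6, 224.3], [228.9, 226.3]]
```

The gap is now about 0.8 mm (stop inner edge at row 225, sample top edge at row 227.7). I release and retreat straight up.

```bash
python3 -m creep '[[[0,0,0],0],[[0,0,0],0],[[0,0,0],0],[[0,0,0],0]]' 0 | grep -E 'tcp|force|gap'; python3 -m creep '[[[0,0,-0.01],0],[[0,0,-0.03],0],[[0,0,-0.06],0],[[0,0,-0.1],0],[[0.02,0,-0.13],0],[[0.03,0,-0.13],0],[[0.03,0,-0.13],0],[[0.03,0,-0.13],0]]' | grep -E 'tcp|force'
python3 - <<'E'
from h import *
s=snap('wrist','w15.png'); g=cv2.cvtColor(np.asarray(s['image']),cv2.COLOR_RGB2GRAY).astype(int)
O=np.array([442.2,-136.5,55])
P=topix(s,bar([[-65,0,34],[-58,0,34],[-58,0,42],[-57,0,42],[-57,0,22],[-26,10,42],[-26,-10,42],[-26,14,22],[-26,-14,22],[4,10,42],[5,-10,42],[61,0,22]],O)).round(1);print(P.tolist())
c=int(P[0,0]); a=int(P[0,1]); print(a-6,g[a-6:a+22,c-8],g[a-6:a+22,c+8])
r=int(P[5,1]); b=int(P[8,0]); print(b-6,g[r,b-6:b+50])
r=int(P[9,1])-10; print(b-6,r,g[r,b-6:b+50]); q=int(P[9,1]); print('upper end',q-8,g[q-8:q+14,c]); q=int(P[11,1]); print('plain end',q-8,g[q-8:q+10,c])
for f in best(s,P[5:7,0].mean(),P[5,1]-8,40,bar([-26,0,42],O)[0,2],59.2,20): print(*f)
E
```

```text
tcp_pos: [448.6, -97.5, 84.2]
force: [-0.4, 0.1, -0.0]
finger_gap: 42.3
finger_force: 0.0
tcp_pos: [453.4, -68.0, 214.2]
force: [-0.2, 0.0, 0.4]
finger_force: 0.0
[[275.3, 197.6], [275.2, 205.7], [275.3, 205.7], [275.3, 206.9], [275.2, 206.9], [287.2, 244.1], [263.2, 244.0], [290.9, 241.6], [259.5, 241.6], [287.2, 279.8], [263.3, 281.0], [275.1, 337.8]]
191 [ 34  35  35  34  36  24  28 102 161 159 160 162 171 115  71  77 186 177
 177 175 180 178 178 174 175 177 174 176] [ 65  64  66  35  27  19  23  71 160 159 158 163 164 116  99  73 180 174
 175 170 170 175 179 177 177 174 173 173]
253 [ 27  28  29  30  26  27  31  58  96  91  92 162 151 151 147 147 150 147
 147 146 149 150 150 147 150 153 153 153 155 157 154 152 156 143 107 145
 146 146  63  45  49  48  51  52  50  51  51  51  51  49  50  53  51  51
  52  51]
253 269 [ 29  27  30  26  29  27  31  63  95  91  94 159 150 150 148 118  38  45
  46  46  45  47  48  48  50  46  44  44  81 163 155 149 151 142 107 145
 149 140  36  44  47  48  48  48  47  48  48  48  48  50  50  49  51  50
  47  51]
upper end 271 [ 47  47  40  93 153 149 149 154 150  87 136 137 136 137 137 137 137 134
 138 137 137 137]
plain end 329 [136 134 135 135 137 134 135 134 139 153 162 165 163 164 161 162 164 165]
[448.5 -97.9] [62.3 20. ] 80.6 [448.4 -98.2] 114
[448.4 -97.9] [62.3 19.9] 80.5 [448.4 -98.2] 116
```

The sample lies on the bar, centred and free, but still 1.5-2 mm from the stop. There is time to spare, so I nudge its upper end with the closed fingertips.

Run:
```python
from h import *
O=np.array([442.4,-136.2,55])
tip=bar([31,0,22],O)[0,2]+3; z=tip+11
e=bar([5.5,0,34],O)[0]; p=e-u*(11+5); print('tip',tip,'end',e,bar([5.5,0,42],O)[0], 'z',z)
go(p[0],p[1],z+40,-9.5); go(p[0],p[1],z,-9.5)
```

```text
tip 88.2866624311728 end [ 443.21730017 -131.31452629   89.08393285] [ 443.61330017 -128.94740629   96.71544646] z 99.2866624311728
pos [453.2 -68.5 214. ] yaw -9.54 | shift [-0.0796  0.0007  0.0747] turn -0.04 j7 0.19 t 48.4
pos [453.2 -68.5 214. ] yaw -9.54 | shift [-0.0796  0.0007  0.1147] turn -0.04 j7 0.19 t 48.4
```

```bash
python3 -m creep '[[[-0.03,0,0],0],[[-0.06,0,0.01],0],[[-0.0796,0.0007,0.03],0],[[-0.0796,0.0007,0.055],0],[[-0.0796,0.0007,0.0747],0],[[-0.0796,0.0007,0.0747],0],[[-0.0796,0.0007,0.0747],0],[[-0.0796,0.0007,0.0747],0]]' -1 | grep -E 'gap|tcp' ; python3 -m creep '[[[0,0,0],0],[[0,0,0],0],[[0,0,0],0]]' | grep -E 'tcp|gap|force'
python3 - <<'E'
from h import *
go(440.6,-147.1,99.3,-9.5)
E
```

```text
tcp_pos: [441.4, -147.2, 140.3]
finger_gap: 0.1
tcp_pos: [441.3, -146.4, 139.8]
force: [-0.6, -0.2, -0.4]
finger_gap: 0.3
finger_force: 0.0
pos [ 441.3 -146.4  139.8] yaw -9.49 | shift [-0.0008 -0.0006  0.0405] turn 0.01 j7 0.51 t 49.5
```

```bash
python3 -m creep '[[[-0.001,-0.0006,0.015],0],[[-0.001,-0.0006,0.03],0],[[-0.001,-0.0006,0.038],0],[[-0.001,-0.0006,0.0405],0],[[-0.001,-0.0006,0.0405],0],[[-0.001,-0.0006,0.0405],0],[[-0.001,-0.0006,0.0405],0]]' | grep -E 'tcp|force'; python3 -m creep '[[[0.001,0,0],0],[[0.002,0,0],0],[[0.003,0,0],0],[[0.003,0,0],0],[[0.003,0,0],0]]' | grep -E 'tcp|force';  python3 - <<'E'
from h import *
go(440.6,-147.1,99.3,-9.5)
s=snap('wrist'); g=cv2.cvtColor(np.asarray(s['image']),cv2.COLOR_RGB2GRAY).astype(int)
P=topix(s,bar([[-65,0,34],[-58,0,34],[-58,0,42],[-57,0,42]],np.array([442.2,-136.5,55])));print(P.round(1).tolist()); c,a=P[0].astype(int); print(a-4,g[a-4:a+32,c-6])
E
```

```text
tcp_pos: [440.6, -147.6, 99.4]
force: [-0.5, -0.8, -0.3]
finger_force: 0.0
tcp_pos: [440.9, -144.6, 99.0]
force: [-0.1, -0.9, -0.2]
finger_force: 0.0
pos [ 440.9 -144.6   99. ] yaw -9.52 | shift [-0.0025  0.0002 -0.0003] turn -0.02 j7 0.59 t 50.7
[[274.8, 102.9], [274.8, 118.2], [274.8, 113.3], [274.8, 115.6]]
98 [ 75  80  59  46  45  39 124 170 184 187 186 187 190 194 198 156 125 185
 202 198 199 200 202 202 201 199 199 201 202 203 203 203 203 202 201 201]
```

Two views now agree that the sample end is within about 0.5 mm of the stop; the dark line is the edge chamfer. No nudge is needed, so I retreat, check once and hand in.

```bash
python3 -m creep '[[[0,0,-0.02],0],[[0,0,-0.05],0],[[0,0,-0.09],0],[[0.01,0,-0.12],0],[[0.04,0,-0.12],0],[[0.076,0,-0.12],0],[[0.076,0,-0.12],0],[[0.076,0,-0.12],0]]' | grep -E 'tcp|force'; python3 -m creep '[[[0,0,0],0],[[0,0,0],0],[[0,0,0],0]]' | grep -E 't:|tcp|force'
python3 - <<'E'
from h import *
s=snap('wrist'); O=np.array([442.2,-136.5,55])
p=topix(s,bar([[-34,0,42]],O))[0]
print(p,*best(s,p[0],p[1],40,bar([-26,0,42],O)[0,2],62.3,20)[0])
print(env.close_job())
E
```

```text
tcp_pos: [453.4, -69.0, 218.9]
force: [0.0, -0.1, 0.3]
finger_force: 0.0
t: 51.85
tcp_pos: [453.2, -70.6, 218.9]
force: [-0.3, 0.3, 0.6]
finger_force: 0.0
[274.90304033 229.49996787] [450.1 -97.4] [60.8 23. ] 80.9 [450.9 -93.7] 128
the job is handed in; nothing more can be done
None
```

I built the stack, laid the sine bar on it and the sample on the bar about 0.5 mm from the stop, left the 15 mm block alone, and handed the job in at about 52 s; I don't know the verdict, and I viewed 18 pictures, 4 over the limit of 14.

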